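# Shut down a filter manifold and pull its cartridges

### The arm

A 6-joint arm with a two-finger parallel gripper is mounted at the origin on the work surface. World frame = base frame: x ahead of the robot, y to its left, z up, the work surface at z = 0. Lengths are in m, angles in rad, forces in N, time in s.
With the tool pointing down it reaches from about 0.35 to 0.975 m from the base axis. Payload 4.9 kg.
Tool frame: the origin (TCP) lies between the finger pads; the fingertips stand 25 mm ahead of it and the grasp point (between the pads) lies 6 mm ahead of it (manip.tcp_to_tips is the z of the fingertips in the tool frame, in m); z points along the fingers, y is the line along which they close (so a half turn about z gives the same grasp; the last joint's range is limited). The gripper opens to 85 mm and grips with 20 to 120 N. Pads are 22 mm wide; open, the fingers measure 114 mm over their backs; the gripper's body (76 mm by 85 mm) begins 54 mm behind the grasp point. The pads swing forward as they close: fully open they stand 13 mm farther back than shut.
Start: joints at [-1.439, 0.053, 1.613, -0, 1.476, -0.119], TCP at [0.155, -0.605, 0.256] pointing down, gripper open.
Joint ranges: [-3.01, 3.01], [-1.01, 2.22], [0.06, 2.58], [-1.02, 4.17], [0.09, 2.62], [-3.14, 3.14]. Speed limits (rad/s): [2.57, 2.57, 3.14, 3.14, 3.14, 3.14].

### API

Orientations are given as a unit quaternion [w, x, y, z].
In Python, from plant import manip gives the robot as it stands. The module is installed in compiled form; this text tells all that it offers.
- The arm moves only by the tool arm_command, never from a script. Its argument "moves" is a list of rows, each a list of 3 entries, a list of its own where there are three numbers: the opening, from -1 (shut) to 1 (fully open), then the shift along the tool's x, y, z in units of 0.15 m (1.0 is 0.15 m), then the turn about the tool's z in units of 2 pi rad (1.0 is 2 pi rad). A call has 1 to 20 rows; each row is the pose to reach, as a shift and turn from the pose commanded when the call began, along the tool's axes at that moment, turning the shorter way round; what a row does not reach only later rows make up. A row lasts 1/12 s, in which the tool goes at most 41.7 mm and 7.16 degrees, less where a joint would pass 70% of its speed; a pose out of reach is approached as far as the arm can. A call with a number of a shift or a turn outside -1 to 1 is refused whole. A call with a gripper value outside its range is refused whole. The fingers move at their own pace and stop on an object; the grip force is fixed at half the most. Time passes only in rows, so rows that repeat a pose let the fingers close. It gives the time, the measured TCP pose, the force, the opening and the grip force at its end, in the units of the state.
- manip.state(): the state, without advancing time (a new reading comes with each control period).
- manip.grab_frame(name): name is "side" or "top"; returns a dict with "frame" (420x560x3 uint8, red, green, blue), "fx", "fy", "cx", "cy" (pixels), "k1" (the pictures are not rectified: a ray, as slopes to the right and down, at radius r is drawn at 1 + k1 r^2 times it, then the intrinsics apply), "R" (3x3) and "t" (3): a world point X has camera coordinates R X + t. Camera axes: x right, y down, z forward; pixel columns grow to the right and rows downward; lengths in m; the calibration is good to about 2 mm. A picture is of the moment at which its call begins. There is no depth.
- manip.job_done(): hands the job in; it is judged then, once.
Trained networks look in a picture, given as the dict that the camera call returned (one of the last four; its "shot" number tells which), for a name from the list of things; names that differ only in an ending like _2 or _b are one class to them, and where a whole thing is asked for, a point or a joint stands for the part that bears it (a point fixed in the world has none). Each returns a list of dicts, best first, with "confidence" (0 to 1); they miss things now and then, are a little off and sometimes report something else, mostly with a low value. They report only what shows in the picture. A call takes as long as a camera call. They do not tell look-alikes from the thing itself.
- manip.search_frame(picture, target): "extent" ([left, top, right, bottom] in pixels, round what is visible of it).
The state is a dict: "time": time; "joint_pos": joint angles; "joint_vel": joint speeds; "joint_efforts": joint torques, N m; "tool_pos": TCP position; "tool_rot": TCP orientation; "contact_force": force on the tool from outside, world axes, zero at the start; "ft_torque": the same for the moment, N m; "gripper_width": opening from 0.0 (shut) to 1.0 (fully open); "grasp_force": force on a finger pad.
Only numpy, scipy, OpenCV 4.12 (cv2) and the standard library are available. Lean on these libraries where they do the work, as an engineer would, in place of code of your own. Each camera call takes 0.05 s, during which the arm holds its last target. There are 200 camera calls.

### The job

Take the filter manifold out of service: set the loose square-bored handle fully down over the valve's square stem, turn it clockwise to the stop so that the valve is shut, and leave the handle on the stem. Only then, at every coupler that holds a filter cartridge, pull the sprung collar down so that it releases the cartridge (never drag one out past a collar that is up), draw the cartridge out and leave it in the steel tray. Leave the other things on the bench where they are.

Things in the scene. Friction and masses are not known exactly. Their poses are not given: they have to be found in the camera images.
- manifold: filter manifold fixed to the bench: aluminium bar 90 x 330 mm, 30 mm high, with three identical upright quick couplers in a row along its y axis (at y = -95, 0, +95 mm). Origin: centre of its underside, z up. Each coupler is a brass socket tube (31 mm outside, mouth 80 mm above the bench) inside a sprung steel collar
- collar1_top (a point): centre of the top face of coupler 1's sliding collar (on the coupler's axis). The collar's upper part is a flat steel flange 68 mm in diameter and 10 mm thick with a 38 mm hole, top face 78 mm above the bench at rest; below it a 48 mm sleeve. It can be pushed down by its top face or gripped by the flange's rim and pulled down
- collar1 (a joint): how far collar 1 is pulled down (m): 0 up (locking), 0.012 at its stop; sprung, about 3 N to start, 9 N at the stop. Taken down to 0.009 or more it frees the cartridge, which a soft spring in the socket lifts 6 mm and holds there. Let go, the collar then rests part down (0.003 to 0.006) against the cartridge's foot; the loose cartridge draws out with a few N and the collar springs fully up
- collar2_top (a point): centre of the top face of coupler 2's sliding collar (on the coupler's axis). The collar's upper part is a flat steel flange 68 mm in diameter and 10 mm thick with a 38 mm hole, top face 78 mm above the bench at rest; below it a 48 mm sleeve. It can be pushed down by its top face or gripped by the flange's rim and pulled down
- collar2 (a joint): how far collar 2 is pulled down (m): 0 up (locking), 0.012 at its stop; sprung, about 3 N to start, 9 N at the stop. Taken down to 0.009 or more it frees the cartridge, which a soft spring in the socket lifts 6 mm and holds there. Let go, the collar then rests part down (0.003 to 0.006) against the cartridge's foot; the loose cartridge draws out with a few N and the collar springs fully up
- collar3_top (a point): centre of the top face of coupler 3's sliding collar (on the coupler's axis). The collar's upper part is a flat steel flange 68 mm in diameter and 10 mm thick with a 38 mm hole, top face 78 mm above the bench at rest; below it a 48 mm sleeve. It can be pushed down by its top face or gripped by the flange's rim and pulled down
- collar3 (a joint): how far collar 3 is pulled down (m): 0 up (locking), 0.012 at its stop; sprung, about 3 N to start, 9 N at the stop. Taken down to 0.009 or more it frees the cartridge, which a soft spring in the socket lifts 6 mm and holds there. Let go, the collar then rests part down (0.003 to 0.006) against the cartridge's foot; the loose cartridge draws out with a few N and the collar springs fully up
- cart1: filter cartridge locked in coupler 1 at the start (may be absent). Plastic, 95 mm long, 120 g. Origin: centre of its foot, z towards the head. Round white stem, 20 mm diameter (z 0 to 50 mm, 10 mm neck at z 6 to 16), grey body, 30 mm diameter (z 50 to 67), white head 32 x 32 mm square (z 67 to 95, flats across x and y). Origin height above bench: locked 34.5 mm, freed 40.5 mm
- cart1_mid (a point): middle of cartridge 1, on its axis 50 mm above the foot
- cart2: filter cartridge locked in coupler 2 at the start (may be absent). Plastic, 95 mm long, 120 g. Origin: centre of its foot, z towards the head. Round white stem, 20 mm diameter (z 0 to 50 mm, 10 mm neck at z 6 to 16), grey body, 30 mm diameter (z 50 to 67), white head 32 x 32 mm square (z 67 to 95, flats across x and y). Origin height above bench: locked 34.5 mm, freed 40.5 mm
- cart2_mid (a point): middle of cartridge 2, on its axis 50 mm above the foot
- cart3: filter cartridge locked in coupler 3 at the start (may be absent). Plastic, 95 mm long, 120 g. Origin: centre of its foot, z towards the head. Round white stem, 20 mm diameter (z 0 to 50 mm, 10 mm neck at z 6 to 16), grey body, 30 mm diameter (z 50 to 67), white head 32 x 32 mm square (z 67 to 95, flats across x and y). Origin height above bench: locked 34.5 mm, freed 40.5 mm
- cart3_mid (a point): middle of cartridge 3, on its axis 50 mm above the foot
- valve: shut-off valve fixed to the bench: grey block 85 x 85 mm, 28 mm high, with a round brass bonnet 60 mm in diameter on it whose flat top, the seat, is 50 mm above the bench. Origin: centre of its underside, z up
- stem_foot (a point): where the valve's steel stem leaves the middle of the bonnet's top (50 mm above the bench). The stem is 18 mm square and 36 mm high above this point, with a 13 mm square lead-in 5 mm high on top (in all to 91 mm above the bench). x and y axes lie across the stem's flats and turn with it
- valve_stem (a joint): angle of the valve stem (rad): grows clockwise seen from above, from 0 (open) to 1.2 (shut, at the stop); starts between 0 and 0.35; stiff (0.12 N m), stays where it is left
- handle: loose dark steel T-handle lying flat: a square hub 40 x 40 mm and 36 mm high with a 20 mm square bore right through it upright, and two round arms 14 mm thick, centred 12 mm above the underside, along its x axis (130 to 150 mm over the ends). Origin: centre of the hub's underside, z up. 250 g. Hold it by the hub's flats across y. Fits the stem at any quarter turn, with 0.1 rad of play
- tray: loose open steel tray, 190 (x) x 240 (y) x 45 mm, walls and floor 4 mm, 0.8 kg. Origin: centre of its underside
- bottle: amber bottle, 70 mm diameter, 150 mm high; bystander, origin under its centre
- tip_box: orange tip box with clear lid, 85 x 120 x 79 mm; bystander, origin under its centre
- tube_rack: red tube rack, 90 x 170 x 57 mm; bystander, origin under its centre
- beaker: glass beaker, 72 mm diameter, 90 mm high; bystander, origin under its centre
- dishes: stack of round dishes, 90 mm diameter, 29 mm high; bystander, origin under its centre
- timer: grey bench timer, 60 x 75 x 25 mm; bystander, origin under its centre
Mind the look-alikes: they are no part of the job. What is shaped like the cart1 but orange is not meant.

How it is judged:
By the outcome, as a careful person would: the job done as asked, in the order asked, and still so for the second after the job is handed in, with the robot touching nothing.
Of cart1, cart2, cart3 only 2 to 3 are there at a start; the rules pass over those that are not, and their reading is None.
At some moment in a run one of handle, tray may be knocked a few centimetres aside while the robot is not near it.
Once in a run the grip may slacken for a moment while it holds something.
It also fails if it takes over 208 s, if anything falls off the work surface, if the arm or the gripper's body presses on something with over 40 N, if the wrist force passes 120 N, or if a joint passes its speed limit or range.

## Working session

There is one attempt and no reset: what is moved stays moved. The work goes in short steps, Python scripts to look and compute and a tool call to move; the robot and the scene stay as the last step left them, time stands still between calls to the robot, and variables do not carry over. Pictures are saved under pics/ and viewed, at most 14 in all, crops included, and the job is handed in when it is done.

Besides the shell and the picture viewer there is one more tool, called after ">>>" by a JSON object that holds its "method" and its "body", one argument or row to a line. arm_command: Moves the arm, as the interface text tells. Shifts and turns lie within -1 to 1; 1 stands for 0.15 m of shift or 2 pi rad of turn. Its arguments: {"type":"object","properties":{"moves":{"type":"array"}},"required":["moves"]}

```bash
mkdir -p pics; cat > h.py <<'E'
from plant import manip
import numpy as np, cv2, json
def ray(f,u,v):
    x,y=(u-f['cx'])/f['fx'],(v-f['cy'])/f['fy']
    rd=np.hypot(x,y); r=rd
    for _ in range(30): r=rd/(1+f['k1']*r*r)
    s=r/rd if rd>0 else 1
    R=np.array(f['R']);t=np.array(f['t'])
    return -R.T@t, R.T@np.array([x*s,y*s,1.])
def at(f,u,v,z):
    c,d=ray(f,u,v); return c+d*(z-c[2])/d[2]
def proj(f,X):
    p=np.array(f['R'])@np.array(X)+np.array(f['t']); x,y=p[0]/p[2],p[1]/p[2]
    k=1+f['k1']*(x*x+y*y); return np.array([f['fx']*x*k+f['cx'],f['fy']*y*k+f['cy']])
def save(f,n,crop=None,scale=1):
    im=np.ascontiguousarray(f['frame'][...,::-1])
    if crop: l,t,r,b=crop; im=im[t:b,l:r]
    if scale!=1: im=cv2.resize(im,None,fx=scale,fy=scale,interpolation=cv2.INTER_CUBIC)
    cv2.imwrite(f'pics/{n}.png',im)
E
python3 - <<'E'
from h import *
np.set_printoptions(precision=4,suppress=True)
for n in('top','side'):
    f=manip.grab_frame(n); save(f,n+'0',scale=1.42)
    print(n,f['fx'],f['k1'],-np.array(f['R']).T@f['t'])
    print(np.array(f['R']))
    for t in('manifold','collar1','cart1','valve','handle','tray','bottle','tip_box','tube_rack','beaker','dishes','timer'):
        for d in manip.search_frame(f,t)[:5]:
            e=d['extent']; print(t,round(d['confidence'],2),np.round(e),at(f,(e[0]+e[2])/2,(e[1]+e[3])/2,0.03)[:2])
print(manip.tcp_to_tips,manip.state())
E
```

```text
top 423.0995451852662 -0.05118268005348912 [0.4854 0.0626 1.3435]
[[-0.0234 -0.9997  0.0078]
 [-0.9966  0.0227 -0.0794]
 [ 0.0792 -0.0096 -0.9968]]
manifold 0.58 [215. 166. 352. 205.] [0.6556 0.0474]
collar1 0.65 [278. 172. 303. 193.] [0.6635 0.0257]
collar1 0.62 [245. 168. 270. 190.] [0.6764 0.1298]
collar1 0.51 [310. 174. 332. 195.] [ 0.6553 -0.0685]
cart1 0.52 [315. 175. 328. 189.] [ 0.6632 -0.071 ]
cart1 0.43 [282. 172. 297. 184.] [0.6778 0.0284]
cart1 0.42 [311. 244. 330. 262.] [ 0.4422 -0.0621]
valve 0.71 [155. 229. 211. 253.] [0.4888 0.3642]
handle 0.62 [250. 233. 285. 266.] [0.4553 0.1009]
tray 0.93 [363. 200. 455. 282.] [ 0.4716 -0.3389]
tray 0.34 [154. 225. 212. 253.] [0.4948 0.363 ]
tray 0.29 [248. 167. 271. 188.] [0.6816 0.123 ]
bottle 0.83 [167. 158. 198. 186.] [0.7051 0.3635]
tip_box 0.87 [240. 121. 276. 152.] [0.8125 0.1262]
tip_box 0.72 [275. 171. 306. 194.] [0.6634 0.0268]
tip_box 0.62 [362. 200. 455. 284.] [ 0.4695 -0.3382]
tip_box 0.59 [306. 172. 330. 190.] [ 0.666  -0.0604]
tube_rack 0.84 [298. 125. 351. 156.] [ 0.7942 -0.0844]
tube_rack 0.45 [373. 148. 400. 171.]
[... 1761 characters left out ...]
 347. 242.] [0.6785 0.0115]
dishes 0.92 [377. 316. 420. 358.] [ 0.7295 -0.301 ]
dishes 0.37 [321. 166. 339. 185.] [0.7079 0.2193]
timer 0.71 [172. 185. 205. 212.] [0.3344 0.1796]
0.025 {'time': 1.3, 'joint_pos': array([-1.439 ,  0.0527,  1.6129, -0.    ,  1.476 , -0.119 ]), 'joint_vel': array([ 0.0008, -0.0027,  0.001 ,  0.0015,  0.0016, -0.0002]), 'joint_efforts': array([  0.0009, -39.3673, -37.0455,  -0.    ,   0.0005,   0.    ]), 'tool_pos': array([ 0.1551, -0.6054,  0.2563]), 'tool_rot': array([-0.    ,  0.9921,  0.1251, -0.    ]), 'contact_force': array([ 0.1153, -0.6348,  0.2747]), 'ft_torque': array([-0.0766,  0.0218,  0.0097]), 'grasp_force': 0.0, 'gripper_width': 1.0037119256769174}
```

View pictures.

View pics/top0.png

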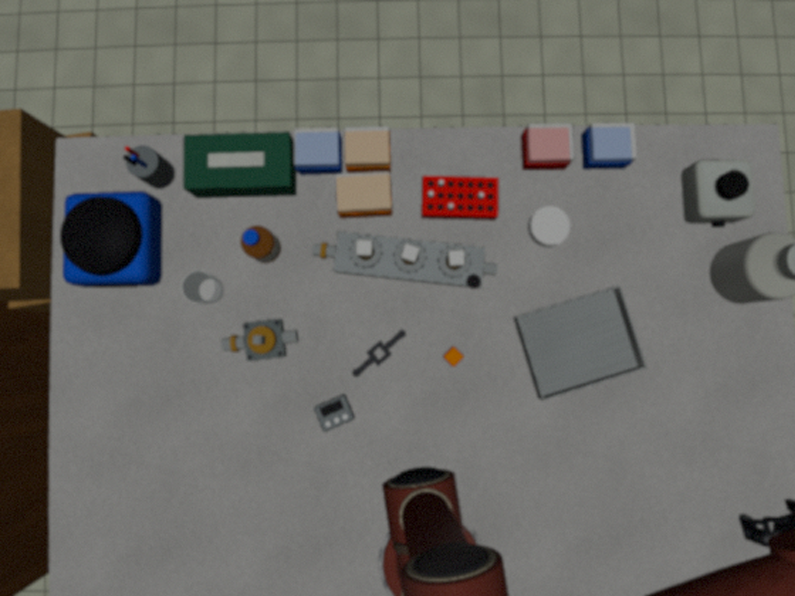

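View pics/side0.png

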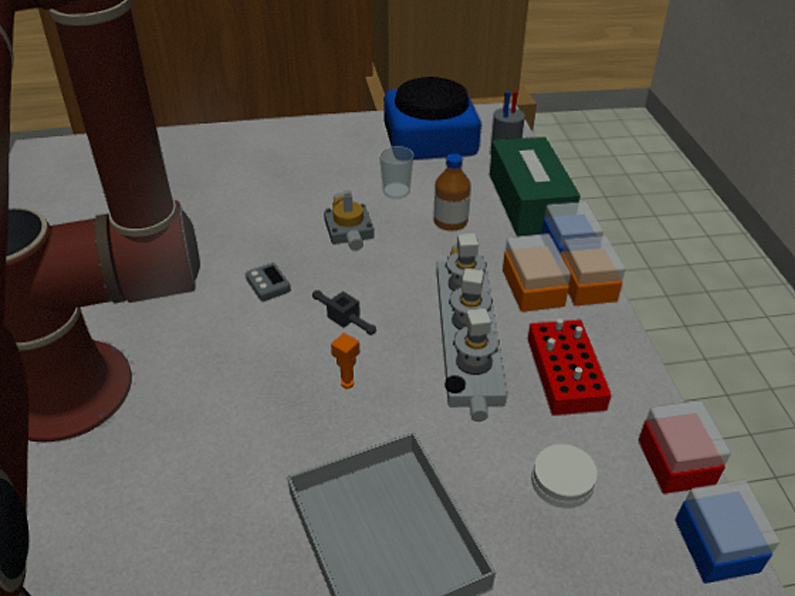

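```bash
python3 - <<'E'
from h import *
f=manip.grab_frame('top'); save(f,'top1',(150,160,350,275),4)
f=manip.grab_frame('side'); save(f,'side1',(215,125,365,285),3.75)
E
```

```text
(no output)
```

View pics/top1.png

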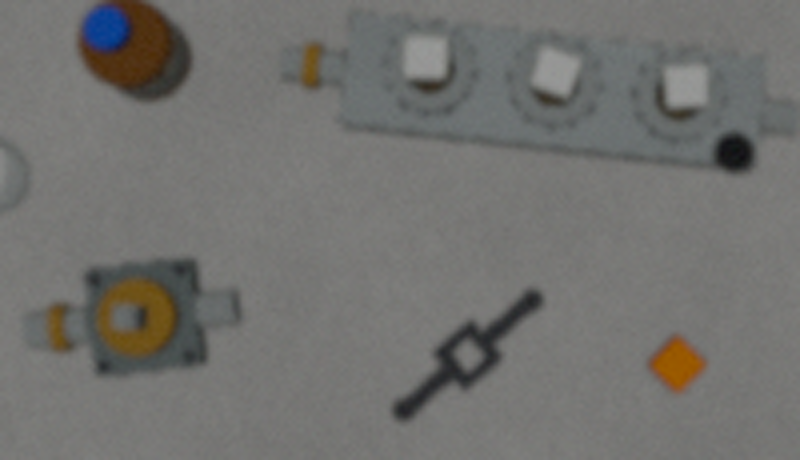

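View pics/side1.png

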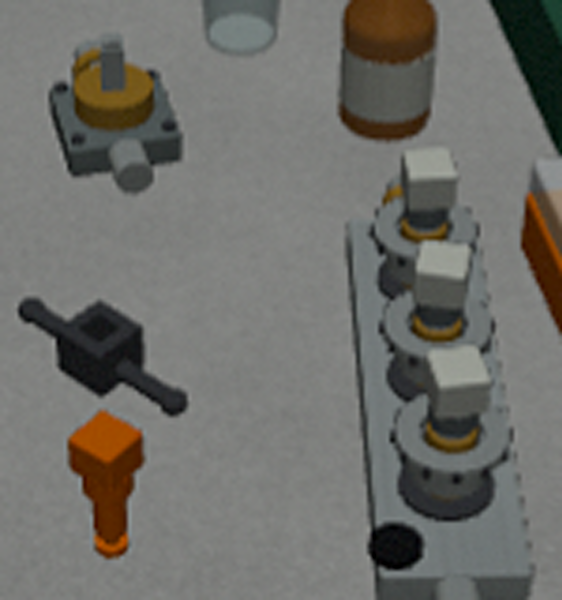

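```bash
cat > fit.py <<'E'
from h import *
from scipy.optimize import minimize
S=4
def box(cx,cy,z0,z1,wx,wy): return np.array([[cx+a*wx/2,cy+b*wy/2,z] for a in(-1,1) for b in(-1,1) for z in(z0,z1)])
def cyl(r,z0,z1): return np.array([[r*np.cos(t),r*np.sin(t),z] for t in np.linspace(0,6.28,40) for z in(z0,z1)])
def place(P,x,y,yaw):
    c,s=np.cos(yaw),np.sin(yaw); return P@np.array([[c,s,0],[-s,c,0],[0,0,1]])+[x,y,0]
def render(f,parts,win):
    l,t,r,b=win; m=np.zeros(((b-t)*S,(r-l)*S),np.uint8)
    for P in parts:
        q=np.array([proj(f,p) for p in P]); q=((q-[l,t]+.5)*S-.5)
        cv2.fillConvexPoly(m,cv2.convexHull(np.round(q*16).astype(np.int32)),255,cv2.LINE_AA,4)
    return cv2.GaussianBlur(m,(0,0),3).astype(float)/255
def target(f,fn,win):
    l,t,r,b=win; im=cv2.resize(f['frame'][t:b,l:r],None,fx=S,fy=S,interpolation=cv2.INTER_CUBIC)
    return cv2.GaussianBlur(fn(im.astype(float)).astype(np.float32),(0,0),1.5).astype(float)
def window(f,x,y,z,h):
    u,v=proj(f,[x,y,z]); return [max(0,int(u-h)),max(0,int(v-h)),min(560,int(u+h)),min(420,int(v+h))]
def fit(fs,parts_of,fn,p0,centre,h,steps):
    ws=[window(f,*centre,h) for f in fs]; ts=[target(f,fn,w) for f,w in zip(fs,ws)]
    cost=lambda p: sum(np.abs(render(f,parts_of(p),w)-t).sum()/t.sum() for f,w,t in zip(fs,ws,ts))
    sim=np.vstack([p0]+[np.array(p0)+np.eye(len(p0))[i]*steps[i] for i in range(len(p0))])
    r=minimize(cost,p0,method='Nelder-Mead',options=dict(initial_simplex=sim,xatol=1e-4,fatol=1e-4,maxiter=250))
    return r.x,r.fun
dark=lambda im: im.max(2)<62
white=lambda im: (im.min(2)>125)
brass=lambda im: (im[...,0]-im[...,2]>45)
HP=[box(0,0,0,.036,.04,.04),np.array([[x,a*np.cos(t)*.007,.012+.007*np.sin(t)] for x in(-.07,.07) for a in(1,) for t in np.linspace(0,6.28,12)])]
def handle(fs,x,y,yaw,z=0): return fit(fs,lambda p:[place(P+[0,0,z],*p) for P in HP],dark,[x,y,yaw],(x,y,.02+z),42,[.006,.006,.15])
HEAD=box(0,0,.067,.095,.032,.032)
def head(fs,x,y,yaw,z=.0345): return fit(fs,lambda p:[place(HEAD+[0,0,z],*p)],white,[x,y,yaw],(x,y,.08+z),16,[.006,.006,.15])
E
cat > m.py <<'E'
from fit import *
np.set_printoptions(precision=4,suppress=True)
T=manip.grab_frame('top');D=manip.grab_frame('side')
a=at(T,150+403/4,160+411/4,.012);b=at(T,150+534/4,160+299/4,.012);c=at(T,150+469/4,160+355/4,.036)
print('arm ends',a,b,np.linalg.norm(a-b),'c',c); yaw=np.arctan2(*(a-b)[1::-1])
yaw=np.arctan2(b[1]-a[1],b[0]-a[0])
for fs in([T],[D],[T,D]): print('handle',handle(fs,c[0],c[1],yaw))
for u,v in((428,58),(556,73),(685,88)):
    c=at(T,150+u/4,160+v/4,.1295)
    for fs in([T],[D],[T,D]): print('head',c[:2],head(fs,c[0],c[1],0.1))
c=at(T,150+136/4,160+317/4,.05)
for fs in([T],[D],[T,D]): print('bonnet',c[:2],fit(fs,lambda p:[place(cyl(.03,.028,.05),p[0],p[1],0)],brass,c[:2],(c[0],c[1],.04),15,[.006,.006]))
k=[at(T,150+u/4,160+v/4,.028)[:2] for u,v in((87,270),(197,262),(205,360),(100,375))]
print('block',k,np.mean(k,0))
k=[at(T,150+u/4,160+v/4,.03)[:2] for u,v in((350,12),(765,60),(750,168),(342,127))]
print('bar',k,np.mean(k,0))
E
python3 m.py
```

```text
arm ends [0.416  0.1559 0.012 ] [0.501  0.0515 0.012 ] 0.13461773700998822 c [0.4589 0.1027 0.036 ]
handle (array([ 0.4598,  0.1055, -0.878 ]), np.float64(0.9859961275539951))
handle (array([ 0.4604,  0.1019, -0.8841]), np.float64(0.18270364863634034))
handle (array([ 0.46  ,  0.1032, -0.8886]), np.float64(1.1873264579919498))
head [0.6754 0.1251] (array([0.6796, 0.1291, 0.1835]), np.float64(0.5021956898688683))
head [0.6754 0.1251] (array([ 0.6985,  0.1561, -0.6202]), np.float64(0.5874687338565633))
head [0.6754 0.1251] (array([ 0.6837,  0.1302, -0.0568]), np.float64(1.5570090941713275))
head [0.6624 0.0327] (array([ 0.6672,  0.0334, -0.25  ]), np.float64(0.5047403753015308))
head [0.6624 0.0327] (array([ 0.6747,  0.0639, -0.2922]), np.float64(1.238474069435447))
head [0.6624 0.0327] (array([ 0.6662,  0.0341, -0.282 ]), np.float64(1.9147966556432006))
head [ 0.6494 -0.0604] (array([ 0.6535, -0.0616,  0.0714]), np.float64(0.5993459945536158))
head [ 0.6494 -0.0604] (array([ 0.659 , -0.044 , -0.3186]), np.float64(1.2278784344679905))
head [ 0.6494 -0.0604] (array([ 0.6535, -0.0605, -0.2909]), np.float64(1.8508549641072658))
bonnet [0.4936 0.3557] (array([0.4951, 0.3581]), np.float64(0.48914447742118206))
bonnet [0.4936 0.3557] (array([0.495 , 0.3592]), np.float64(0.42608268178687536))
bonnet [0.4936 0.3557] (array([0.4951, 0.3588]), np.float64(0.9157952024304767))
block [array([0.5311, 0.3987]), array([0.5354, 0.3129]), array([0.4594, 0.3073]), array([0.4496, 0.389 ])] [0.4939 0.352 ]
bar [array([0.7288, 0.1908]), array([ 0.6836, -0.1341]), array([ 0.5988, -0.1193]), array([0.6381, 0.1983])] [0.6623 0.0339]
```

```bash
python3 - <<'E'
from h import *
D=manip.grab_frame('side');T=manip.grab_frame('top')
for n,(x,y) in dict(h1top=(428,160),h1front=(428,190),h1r=(455,185),h3top=(458,365),h3f=(458,395),flange3=(410,440),flange3r=(495,430),bar=(450,545),stemf=(112,75),bench=(250,300)).items():
    print(n,D['frame'][125+int(y/3.75),215+int(x/3.75)])
for n,(x,y) in dict(h1=(428,58),h2=(556,73),collar=(400,80),bar=(500,110),bench=(300,200),stem=(126,316),brass=(160,330),handle=(445,340),pad=(735,152)).items():
    print(n,T['frame'][160+int(y/4),150+int(x/4)])
for f,n,(u,v) in((T,'top',(184,239)),(D,'side',(244,145))):
    print(n); print(f['frame'][v-9:v+10,u-9:u+10,2])
E
```

```text
h1top [152 154 145]
h1front [82 85 80]
h1r [93 94 91]
h3top [153 156 149]
h3f [81 84 78]
flange3 [108 114 113]
flange3r [108 114 113]
bar [112 119 119]
stemf [64 67 67]
bench [126 127 125]
h1 [149 152 148]
h2 [150 151 150]
collar [103 108 107]
bar [111 117 114]
bench [120 119 116]
stem [100 104 104]
brass [109  81  25]
handle [82 82 80]
pad [24 24 22]
top
[[ 67  76  74  73  63  55  47  44  41  40  40  36  38  46  57  67  75  76
   79]
 [ 71  73  69  56  49  42  36  28  31  29  27  25  26  34  40  48  58  73
   78]
 [ 71  63  51  42  33  24  17  21  31  27  22  27  22  23  28  34  48  60
   68]
 [ 67  55  34  29  17  27  23  20  25  27  26  28  27  20  17  18  27  44
   59]
 [ 60  43  30  27  31  33  32  30  32  30  17  23  27  22  26  19  22  32
   50]
 [ 47  35  34  41  51  55  53  50  44  38  28  25  25  11  18  22  14  27
   35]
 [ 43  28  48  69  78  83  81  81  71  57  39  30  31  21  27  26  20  20
   34]
 [ 34  27  56  83  95 102 101 100  86  64  47  40  28  26  30  19  29  19
   21]
 [ 32  29  56  87  99 105 103  97  87  66  48  30  24  28  24  27  20   9
   27]
 [ 33  32  59
[... 1642 characters left out ...]
  71  69  68  67  70  68  50  24  31  28  26
   29]
 [ 21  28  30  29  25  21  22  71  66  65  68  70  68  50  23  27  29  26
   25]
 [ 19  27  31  26  22  26  24  71  69  69  63  66  64  42  23  29  26  27
   27]
 [ 22  27  26  24  25  28  28  56  52  49  44  46  45  28  23  29  28  27
   26]
 [ 14  24  28  29  29  27  23  26  24  25  21  29  22  25  27  26  29  28
   26]
 [  0  20  27  30  29  27  28  25  25  24  27  27  28  28  26  30  31  24
   18]
 [  2  14  20  24  25  29  27  27  29  27  25  27  24  27  20  26  25   7
    6]
 [  6  13  14  16  15  27  22  18  23  24  23  23  29  22  19  20  11  16
   10]
 [  0  11  10  11  18   8  16  17  15  16  16  12  14  13  18  11  15  12
    9]]
```

```bash
cat > m2.py <<'E'
from fit import *
np.set_printoptions(precision=4,suppress=True)
T=manip.grab_frame('top');D=manip.grab_frame('side')
print('handle T',fit([T],lambda p:[place(P,*p) for P in HP],lambda im:im.max(2)<100,[.46,.103,-.885],(.46,.103,.02),28,[.006,.006,.15]))
TOP=box(0,0,.0949,.095,.032,.032)
for x,y in((.678,.126),(.665,.033),(.652,-.061)):
    for f in(T,D): 
      print('head','TD'[f is D],[np.round(np.append(*fit([f],lambda p:[place(TOP+[0,0,.0345],*p)],lambda im:im.min(2)>128,[x,y,w],(x,y,.1295),12,[.006,.006,.15])),4) for w in(-.25,.15)])
ST=[box(0,0,.05,.086,.018,.018),box(0,0,.086,.091,.013,.013)]
w=window(D,.495,.3585,.065,7)
for f,fn in((T,lambda im:im[...,2]>60),(D,lambda im:(abs(im[...,0]-im[...,2])<16)&(im[...,2]>46)&(im[...,2]<104))):
  for yw in(-.3,-.07,.1):
    print('stem',fit([f],lambda p:[place(P,*p) for P in ST],fn,[.495,.3585,yw],(.495,.3585,.07),9 if f is T else 13,[.003,.003,.1]))
E
python3 m2.py
```

```text
handle T (array([ 0.4599,  0.1053, -0.8835]), np.float64(0.24031029237544704))
head T [array([ 0.678 ,  0.1279, -0.0474,  0.3813]), array([ 0.6782,  0.1286, -0.0558,  0.382 ])]
head D [array([ 0.6785,  0.1253, -0.0588,  0.3108]), array([ 0.6783,  0.1252, -0.0413,  0.311 ])]
head T [array([ 0.6653,  0.0339, -0.344 ,  0.4349]), array([ 0.666 ,  0.0336, -0.3496,  0.4357])]
head D [array([ 0.6654,  0.03  , -0.3251,  0.3071]), array([ 0.665 ,  0.0303, -0.3162,  0.307 ])]
head T [array([ 0.6524, -0.061 ,  0.0337,  0.4321]), array([ 0.6523, -0.0607,  0.1083,  0.432 ])]
head D [array([ 0.6523, -0.0636,  0.0114,  0.2587]), array([ 0.6525, -0.0635,  0.0085,  0.2579])]
stem (array([ 0.4951,  0.3619, -0.2586]), np.float64(0.7591068580900038))
stem (array([ 0.4951,  0.3619, -0.1938]), np.float64(0.75876751767844))
stem (array([0.495 , 0.3614, 0.0918]), np.float64(0.7584690199665249))
stem (array([ 0.4959,  0.355 , -0.077 ]), np.float64(0.6148171470179734))
stem (array([ 0.4958,  0.3527, -0.0682]), np.float64(0.613602995832667))
stem (array([ 0.496 ,  0.355 , -0.0768]), np.float64(0.614459089883755))
```

```bash
cat > plan.py <<'E'
import sys
from h import *
def pose():
    s=manip.state(); w,x,y,z=s['tool_rot']; return np.append(s['tool_pos'],np.arctan2(2*(x*y+w*z),1-2*(y*y+z*z)))
def plan(*goals,p=None):
    "prints, call by call, the shift (units) and turn that lead to each goal x,y,z,yaw"
    p=pose() if p is None else np.array(p,float); print('from',np.round(p,4))
    for g in goals:
        g=np.array(g,float)
        while 1:
            d=g-p; d[3]=(d[3]+np.pi)%(2*np.pi)-np.pi; c,s=np.cos(p[3]),np.sin(p[3])
            u=np.array([c*d[0]+s*d[1],s*d[0]-c*d[1],-d[2]])/.15
            k=max(1,np.abs(u).max()/.98); u=u/k; t=-d[3]/k/2/np.pi
            print([round(v,3) for v in u],round(t,4),'rows',int(np.ceil(max(np.linalg.norm(u)*.15/.0417,abs(t)*360/7.16)))+1)
            p=p+d/k
            if k==1: break
if __name__=='__main__':
    plan(*[[float(v) for v in a.split(',')] for a in sys.argv[1:]])
E
python3 plan.py .46,.1035,.15,2.258 .46,.1035,.03,2.258
```

```text
from [ 0.1551 -0.6054  0.2563  0.2508]
[np.float64(0.756), np.float64(-0.98), np.float64(0.171)] -0.0768 rows 6
[np.float64(0.98), np.float64(-0.451), np.float64(0.149)] -0.067 rows 5
[np.float64(0.98), np.float64(-0.01), np.float64(0.135)] -0.0609 rows 5
[np.float64(0.98), np.float64(0.383), np.float64(0.145)] -0.0653 rows 5
[np.float64(0.565), np.float64(0.562), np.float64(0.11)] -0.0495 rows 4
[np.float64(0.0), np.float64(0.0), np.float64(0.8)] -0.0 rows 4
```

>>> {"method": "arm_command", "body": {
  "moves": [
    [1,[0.756,-0.98,0.1],-0.077],
    [1,[0.756,-0.98,0.1],-0.077],
    [1,[0.756,-0.98,0.1],-0.077],
    [1,[0.756,-0.98,0.1],-0.077],
    [1,[0.756,-0.98,0.1],-0.077],
    [1,[0.756,-0.98,0.1],-0.077],
    [1,[0.756,-0.98,0.1],-0.077]
  ]
}}

```text
time: 2.28
tool_pos: [0.2289, -0.4343, 0.2415]
tool_rot: [0.001, 0.933, 0.36, -0.0]
contact_force: [0.5, 1.1, 0.8]
gripper_width: 0.996
grasp_force: 0.0
```

>>> {"method": "arm_command", "body": {
  "moves": [
    [1,[0.98,-0.451,0.1],-0.067],
    [1,[0.98,-0.451,0.1],-0.067],
    [1,[0.98,-0.451,0.1],-0.067],
    [1,[0.98,-0.451,0.1],-0.067],
    [1,[0.98,-0.451,0.1],-0.067],
    [1,[0.98,-0.451,0.1],-0.067]
  ]
}}

```text
time: 2.78
tool_pos: [0.2927, -0.286, 0.2266]
tool_rot: [0.001, 0.837, 0.547, -0.0]
contact_force: [0.1, -0.5, -0.6]
gripper_width: 0.997
grasp_force: 0.0
```

>>> {"method": "arm_command", "body": {
  "moves": [
    [1,[0.98,-0.01,0.1],-0.061],
    [1,[0.98,-0.01,0.1],-0.061],
    [1,[0.98,-0.01,0.1],-0.061],
    [1,[0.98,-0.01,0.1],-0.061],
    [1,[0.98,-0.01,0.1],-0.061],
    [1,[0.98,-0.01,0.1],-0.061]
  ]
}}

```text
time: 3.28
tool_pos: [0.3506, -0.152, 0.2118]
tool_rot: [0.0, 0.718, 0.696, -0.0]
contact_force: [-0.8, -0.7, -0.6]
gripper_width: 1.0
grasp_force: 0.0
```

>>> {"method": "arm_command", "body": {
  "moves": [
    [1,[0.98,0.383,0.1],-0.065],
    [1,[0.98,0.383,0.1],-0.065],
    [1,[0.98,0.383,0.1],-0.065],
    [1,[0.98,0.383,0.1],-0.065],
    [1,[0.98,0.383,0.1],-0.065],
    [1,[0.98,0.383,0.1],-0.065]
  ]
}}

```text
time: 3.78
tool_pos: [0.4131, -0.0067, 0.1965]
tool_rot: [-0.0, 0.562, 0.827, -0.001]
contact_force: [0.5, -1.0, 0.2]
gripper_width: 0.996
grasp_force: 0.0
```

```bash
cat > m3.py <<'E'
from fit import *
np.set_printoptions(precision=4,suppress=True)
D=manip.grab_frame('side');T=manip.grab_frame('top')
print(manip.state()['time'])
print('handle D',handle([D],.46,.103,-.885))
print('handle T',fit([T],lambda p:[place(P,*p) for P in HP],lambda im:im.max(2)<100,[.46,.103,-.885],(.46,.103,.02),28,[.006,.006,.15]))
E
python3 m3.py; python3 plan.py .46,.1035,.15,2.258 .46,.1035,.03,2.258
```

```text
3.8833
handle D (array([ 0.4604,  0.1018, -0.8845]), np.float64(0.4760216562125312))
handle T (array([ 0.4599,  0.105 , -0.8834]), np.float64(0.5908001038147711))
from [ 0.4127 -0.0078  0.1966  1.9442]
[np.float64(0.576), np.float64(0.564), np.float64(0.311)] -0.05 rows 5
[np.float64(0.0), np.float64(0.0), np.float64(0.8)] -0.0 rows 4
```

>>> {"method": "arm_command", "body": {
  "moves": [
    [1,[0.576,0.564,0.15],-0.05],
    [1,[0.576,0.564,0.15],-0.05],
    [1,[0.576,0.564,0.15],-0.05],
    [1,[0.576,0.564,0.31],-0.05],
    [1,[0.576,0.564,0.31],-0.05],
    [1,[0.576,0.564,0.31],-0.05],
    [1,[0.576,0.564,0.31],-0.05]
  ]
}}

```text
time: 4.47
tool_pos: [0.4595, 0.1037, 0.1505]
tool_rot: [0.0, 0.428, 0.904, -0.0]
contact_force: [-0.7, -0.1, -0.1]
gripper_width: 1.003
grasp_force: 0.0
```

```bash
python3 plan.py .46,.1035,.03,2.258
```

```text
from [0.4595 0.1037 0.1505 2.258 ]
[np.float64(-0.003), np.float64(0.002), np.float64(0.804)] -0.0 rows 4
```

>>> {"method": "arm_command", "body": {
  "moves": [
    [1,[0,0,0.25],0],
    [1,[0,0,0.5],0],
    [1,[0,0,0.7],0],
    [1,[0,0,0.8],0],
    [1,[0,0,0.8],0],
    [-1,[0,0,0.8],0],
    [-1,[0,0,0.8],0],
    [-1,[0,0,0.8],0],
    [-1,[0,0,0.8],0],
    [-1,[0,0,0.8],0],
    [-1,[0,0,0.8],0],
    [-1,[0,0,0.8],0],
    [-1,[0,0,0.8],0],
    [-1,[0,0,0.8],0],
    [-1,[0,0,0.8],0]
  ]
}}

```text
time: 5.72
tool_pos: [0.4612, 0.1054, 0.0323]
tool_rot: [0.002, 0.426, 0.905, 0.001]
contact_force: [0.5, -1.5, 5.8]
gripper_width: 0.459
grasp_force: 62.3
```

```bash
python3 plan.py .46,.104,.142,2.258 .495,.3585,.142,3.067
```

```text
from [0.4612 0.1054 0.0323 2.2615]
[np.float64(-0.002), np.float64(-0.012), np.float64(-0.732)] 0.0006 rows 4
[np.float64(0.907), np.float64(0.98), np.float64(-0.0)] -0.1004 rows 7
[np.float64(0.044), np.float64(0.375), np.float64(-0.0)] -0.0283 rows 3
```

>>> {"method": "arm_command", "body": {
  "moves": [
    [-1,[0,0,-0.1],0],
    [-1,[0,0,-0.25],0],
    [-1,[0,0,-0.5],0],
    [-1,[0,0,-0.73],0],
    [-1,[0,0,-0.73],0],
    [-1,[0,0,-0.73],0]
  ]
}}

```text
time: 6.22
tool_pos: [0.461, 0.1058, 0.1425]
tool_rot: [0.003, 0.426, 0.905, 0.002]
contact_force: [-1.3, -0.5, -2.4]
gripper_width: 0.459
grasp_force: 61.4
```

>>> {"method": "arm_command", "body": {
  "moves": [
    [-1,[0.15,0.16,0],-0.018],
    [-1,[0.3,0.32,0],-0.035],
    [-1,[0.45,0.48,0],-0.05],
    [-1,[0.6,0.64,0],-0.065],
    [-1,[0.75,0.8,0],-0.08],
    [-1,[0.907,0.98,0],-0.1],
    [-1,[0.907,0.98,0],-0.1],
    [-1,[0.907,0.98,0],-0.1]
  ]
}}

```text
time: 6.88
tool_pos: [0.4844, 0.305, 0.1369]
tool_rot: [-0.002, 0.124, 0.992, -0.001]
contact_force: [-0.1, -1.6, -2.2]
gripper_width: 0.46
grasp_force: 61.9
```

```bash
python3 plan.py .495,.3585,.142,3.067; python3 -c "
from h import *
print(manip.state()['gripper_width'],manip.state()['grasp_force'])"
```

```text
from [0.4844 0.305  0.1369 2.8922]
[np.float64(0.02), np.float64(0.363), np.float64(-0.034)] -0.0278 rows 3
0.45957179233543877 61.9026855379343
```

>>> {"method": "arm_command", "body": {
  "moves": [
    [-1,[0.01,0.18,-0.034],-0.014],
    [-1,[0.02,0.363,-0.034],-0.028],
    [-1,[0.02,0.363,-0.034],-0.028],
    [-1,[0.02,0.363,-0.034],-0.028],
    [-1,[0.02,0.363,-0.034],-0.028]
  ]
}}

```text
time: 7.3
tool_pos: [0.4957, 0.3561, 0.143]
tool_rot: [-0.001, 0.039, 0.999, -0.001]
contact_force: [-0.2, -0.6, -2.5]
gripper_width: 0.455
grasp_force: 62.3
```

```bash
python3 - <<'E'
from fit import *
from plan import pose
np.set_printoptions(precision=4,suppress=True)
p=pose();print(p)
D=manip.grab_frame('side');T=manip.grab_frame('top')
im=[]
for f,s in((D,6),(T,6)):
    u,v=map(int,proj(f,[.495,.3585,.09])); u=max(u,33)
    c=cv2.resize(f['frame'][v-45:v+35,u-33:u+33,::-1],None,fx=s,fy=s,interpolation=cv2.INTER_CUBIC); im.append(c)
cv2.imwrite('pics/over.png',np.hstack(im))
print(fit([D],lambda q:[place(P+[0,0,p[2]-.0323],*q) for P in HP[1:]],lambda im:im.max(2)<62,[p[0],p[1],p[3]],(p[0],p[1],.12),26,[.004,.004,.1]))
E
```

```text
[0.4957 0.3561 0.143  3.0639]
(array([0.4935, 0.3526, 3.0585]), np.float64(0.6651979567952329))
```

View pics/over.png

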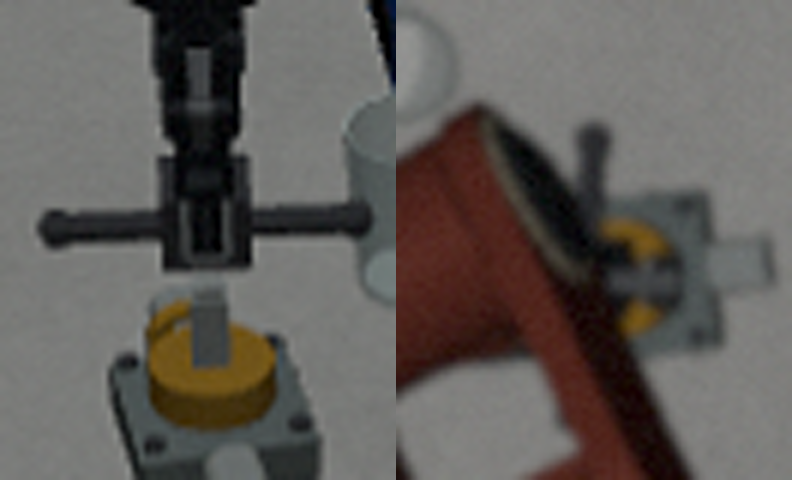

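```bash
python3 - <<'E'
from fit import *
from plan import pose,plan
np.set_printoptions(precision=4,suppress=True)
p=pose();print(p)
D=manip.grab_frame('side')
u0=int(proj(D,[.495,.3585,.09])[0])-33;v0=int(proj(D,[.495,.3585,.09])[1])-45
g=D['frame'].max(2).astype(float)
def edges(v,lo,hi,thr,below):
    row=cv2.resize(g[v:v+1,lo:hi],None,fx=20,fy=1,interpolation=cv2.INTER_LINEAR)[0]; m=(row<thr) if below else (row>thr)
    i=np.flatnonzero(m); return lo+(i[0]+.5)/20-.5,lo+(i[-1]+.5)/20-.5
print('origin',u0,v0)
for v in range(v0+41,v0+45):  # hub lower part
    l,r=edges(v,u0+22,u0+46,75,True); print('hub',v,l,r,(l+r)/2)
for z in(.111,.12,.13): print(z,proj(D,[p[0],p[1]-.02,z]))
b=D['frame'][...,2]
for v in range(v0+51,v0+60):
    row=cv2.resize(b[v:v+1,u0+27:u0+43].astype(float),None,fx=20,fy=1)[0]; i=np.flatnonzero((row>46)&(row<100)); print('stem',v,u0+27+(i[0]+.5)/20-.5,u0+27+(i[-1]+.5)/20-.5)
for z in(.055,.065,.075): print(z,proj(D,[.495,.3585-.009,z]))
E
```

```text
[0.496  0.356  0.1435 3.0638]
origin 210 88
hub 129 236.625 251.625 244.125
hub 130 236.625 251.625 244.125
hub 131 236.625 251.625 244.125
hub 132 237.025 251.175 244.10000000000002
0.111 [244.5962 131.9024]
0.12 [244.4671 129.0548]
0.13 [244.3227 125.8642]
stem 139 236.525 247.775
stem 140 241.375 247.775
stem 141 238.975 248.475
stem 142 238.625 251.175
stem 143 238.675 252.475
stem 144 241.425 247.875
stem 145 241.325 247.925
stem 146 241.525 248.025
stem 147 241.575 247.925
0.055 [244.5409 146.3515]
0.065 [244.4003 143.3471]
0.075 [244.2587 140.3165]
```

>>> {"method": "arm_command", "body": {
  "moves": [
    [-1,[-0.002,0.017,0.05],0],
    [-1,[-0.002,0.017,0.1],0],
    [-1,[-0.002,0.017,0.14],0],
    [-1,[-0.002,0.017,0.16],0],
    [-1,[-0.002,0.017,0.18],0],
    [-1,[-0.002,0.017,0.18],0],
    [-1,[-0.002,0.017,0.18],0]
  ]
}}

```text
time: 8.03
tool_pos: [0.497, 0.3599, 0.1181]
tool_rot: [-0.0, 0.038, 0.999, -0.0]
contact_force: [-2.4, -2.7, 4.6]
gripper_width: 0.458
grasp_force: 62.9
```

>>> {"method": "arm_command", "body": {
  "moves": [
    [-1,[0.005,-0.008,0],0],
    [-1,[0.005,-0.008,0],0],
    [-1,[0.005,-0.008,0.01],0],
    [-1,[0.005,-0.008,0.02],0],
    [-1,[0.005,-0.008,0.02],0]
  ]
}}

```text
time: 8.45
tool_pos: [0.497, 0.3596, 0.1179]
tool_rot: [0.001, 0.038, 0.999, 0.001]
contact_force: [-4.7, -2.0, 15.1]
gripper_width: 0.457
grasp_force: 64.4
```

>>> {"method": "arm_command", "body": {
  "moves": [
    [-1,[0,0,-0.03],0],
    [-1,[0,0,-0.03],0],
    [-1,[0,0,-0.03],0],
    [-1,[0,0,-0.03],0]
  ]
}}

```text
time: 8.78
tool_pos: [0.496, 0.3587, 0.1182]
tool_rot: [-0.0, 0.038, 0.999, -0.0]
contact_force: [0.5, 0.0, -0.6]
gripper_width: 0.455
grasp_force: 62.6
```

```bash
python3 - <<'E'
from fit import *
from plan import pose
p=pose();print(p,manip.state()['contact_force'],manip.state()['ft_torque'])
D=manip.grab_frame('side');T=manip.grab_frame('top')
im=[]
for f,s in((D,8),(T,8)):
    u,v=map(int,proj(f,[.495,.3585,.08]))
    c=cv2.resize(f['frame'][v-35:v+30,u-25:u+25,::-1],None,fx=s,fy=s,interpolation=cv2.INTER_CUBIC); im.append(cv2.convertScaleAbs(c,alpha=1.5)); print(u-25,v-35)
cv2.imwrite('pics/over2.png',np.hstack(im))
E
```

```text
[0.49596268 0.35867591 0.11822534 3.06562636] [ 0.47716036  0.03213674 -0.64393023] [ 0.0159291  -0.04873976 -0.00929098]
218 101
155 203
```

View pics/over2.png

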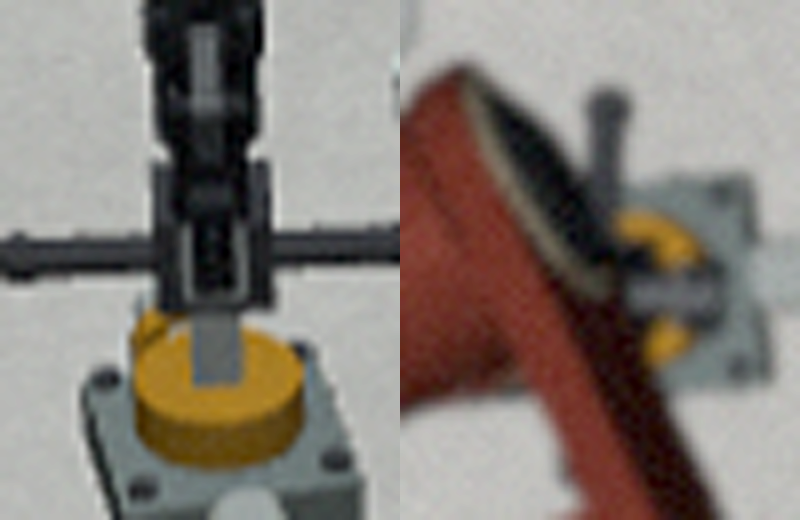

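>>> {"method": "arm_command", "body": {
  "moves": [
    [-1,[-0.003,0,0.01],0],
    [-1,[-0.003,0,0.02],0],
    [-1,[-0.003,0,0.03],0],
    [-1,[-0.003,0,0.03],0]
  ]
}}

```text
time: 9.22
tool_pos: [0.4965, 0.3589, 0.1175]
tool_rot: [-0.001, 0.038, 0.999, -0.001]
contact_force: [-8.6, -4.3, 15.7]
gripper_width: 0.465
grasp_force: 38.0
```

>>> {"method": "arm_command", "body": {
  "moves": [
    [-1,[0,-0.004,0],0],
    [-1,[0,-0.008,0],0],
    [-1,[0,-0.012,0],0],
    [-1,[0,-0.016,0],0],
    [-1,[0,-0.016,0],0]
  ]
}}

```text
time: 9.63
tool_pos: [0.4965, 0.3583, 0.1177]
tool_rot: [-0.0, 0.038, 0.999, 0.002]
contact_force: [-7.5, 1.7, 12.8]
gripper_width: 0.458
grasp_force: 60.6
```

>>> {"method": "arm_command", "body": {
  "moves": [
    [-1,[0.003,0,0],0],
    [-1,[0.006,0,0],0],
    [-1,[0.009,0,0],0],
    [-1,[0.012,0,0],0],
    [-1,[0.012,0,0],0]
  ]
}}

```text
time: 10.05
tool_pos: [0.496, 0.3584, 0.1178]
tool_rot: [0.002, 0.038, 0.999, 0.002]
contact_force: [-1.5, 2.1, 10.5]
gripper_width: 0.464
grasp_force: 60.3
```

>>> {"method": "arm_command", "body": {
  "moves": [
    [-1,[0.007,0,0],0],
    [-1,[0.007,0.007,0],0],
    [-1,[0,0.009,0],0],
    [-1,[-0.007,0.009,0],0],
    [-1,[-0.01,0,0],0],
    [-1,[-0.007,-0.009,0],0],
    [-1,[0,-0.01,0],0],
    [-1,[0.01,-0.009,0],0],
    [-1,[0.014,0,0],0],
    [-1,[0.012,0.012,0],0],
    [-1,[0,0.016,0],0],
    [-1,[-0.012,0.012,0],0],
    [-1,[-0.016,0,0],0],
    [-1,[-0.012,-0.012,0],0],
    [-1,[0,-0.016,0],0],
    [-1,[0.012,-0.012,0],0],
    [-1,[0,0,0],0],
    [-1,[0,0,0],0]
  ]
}}

```text
time: 11.55
tool_pos: [0.4943, 0.3566, 0.1141]
tool_rot: [-0.001, 0.038, 0.999, -0.0]
contact_force: [-0.5, 0.1, -2.4]
gripper_width: 0.462
grasp_force: 61.7
```

>>> {"method": "arm_command", "body": {
  "moves": [
    [-1,[0,0,0.02],0],
    [-1,[0,0,0.04],0],
    [-1,[0,0,0.06],0],
    [-1,[0,0,0.08],0],
    [-1,[0,0,0.08],0]
  ]
}}

```text
time: 11.97
tool_pos: [0.4943, 0.3563, 0.1014]
tool_rot: [-0.0, 0.038, 0.999, -0.0]
contact_force: [-0.2, -0.3, -2.8]
gripper_width: 0.455
grasp_force: 61.8
```

Sliding freely. Continue to the seat.

>>> {"method": "arm_command", "body": {
  "moves": [
    [-1,[0,0,0.03],0],
    [-1,[0,0,0.06],0],
    [-1,[0,0,0.09],0],
    [-1,[0,0,0.11],0],
    [-1,[0,0,0.12],0],
    [-1,[0,0,0.13],0],
    [-1,[0,0,0.13],0]
  ]
}}

```text
time: 12.55
tool_pos: [0.4945, 0.3566, 0.0826]
tool_rot: [-0.0, 0.038, 0.999, -0.0]
contact_force: [0.6, 0.2, -2.1]
gripper_width: 0.458
grasp_force: 61.8
```

>>> {"method": "arm_command", "body": {
  "moves": [
    [-1,[0,0,0.006],0],
    [-1,[0,0,0.012],0],
    [-1,[0,0,0.016],0],
    [-1,[0,0,0.016],0]
  ]
}}

```text
time: 12.88
tool_pos: [0.4948, 0.3567, 0.0824]
tool_rot: [-0.0, 0.038, 0.999, -0.0]
contact_force: [-4.7, -3.0, 6.1]
gripper_width: 0.459
grasp_force: 63.0
```

>>> {"method": "arm_command", "body": {
  "moves": [
    [-1,[0,0,-0.008],0.008],
    [-1,[0,0,-0.008],0.02],
    [-1,[0,0,-0.008],0.032],
    [-1,[0,0,-0.008],0.044],
    [-1,[0,0,-0.008],0.056],
    [-1,[0,0,-0.008],0.068],
    [-1,[0,0,-0.008],0.08],
    [-1,[0,0,-0.008],0.092],
    [-1,[0,0,-0.008],0.104],
    [-1,[0,0,-0.008],0.116],
    [-1,[0,0,-0.008],0.128],
    [-1,[0,0,-0.008],0.14],
    [-1,[0,0,-0.008],0.14],
    [-1,[0,0,-0.008],0.14]
  ]
}}

```text
time: 14.05
tool_pos: [0.4952, 0.3565, 0.0823]
tool_rot: [0.001, 0.459, 0.888, 0.0]
contact_force: [0.8, -2.5, 0.9]
gripper_width: 0.459
grasp_force: 62.3
```

```bash
python3 - <<'E'
from h import *
from plan import pose
s=manip.state();print(pose(),s['contact_force'],s['ft_torque'],s['gripper_width'])
E
```

```text
[0.4951729  0.3565399  0.0823297  2.18779776] [ 0.84199772 -2.53409242  0.94755561] [-0.28207158 -0.04715604  0.00197587] 0.45883181165421355
```

>>> {"method": "arm_command", "body": {
  "moves": [
    [-1,[0,0,0],0.008],
    [-1,[0,0,0],0.016],
    [-1,[0,0,0],0.024],
    [-1,[0,0,0],0.032],
    [-1,[0,0,0],0.032]
  ]
}}

```text
time: 14.47
tool_pos: [0.4952, 0.3565, 0.0823]
tool_rot: [0.001, 0.546, 0.838, 0.0]
contact_force: [1.0, -1.6, 2.6]
gripper_width: 0.459
grasp_force: 62.2
```

```bash
cat > st.py <<'E'
from h import *
from plan import pose
s=manip.state();print(round(s['time'],2),np.round(pose(),4),np.round(s['contact_force'],1),np.round(s['ft_torque'],3),round(s['gripper_width'],3),round(s['grasp_force'],1),np.round(s['joint_pos'][5],2))
E
python3 st.py
```

```text
14.47 [0.4952 0.3565 0.0823 1.9858] [ 1.  -1.6  2.6] [-0.363 -0.186  0.049] 0.459 62.2 0.09
```

>>> {"method": "arm_command", "body": {
  "moves": [
    [-1,[0,0,0],0.005],
    [-1,[0,0,0],0.01],
    [-1,[0,0,0],0.015],
    [-1,[0,0,0],0.015]
  ]
}}

```text
time: 14.8
tool_pos: [0.4952, 0.3565, 0.0823]
tool_rot: [0.001, 0.584, 0.811, 0.0]
contact_force: [0.5, -2.8, 1.7]
gripper_width: 0.459
grasp_force: 62.3
```

```bash
python3 st.py
```

```text
14.8 [0.4952 0.3565 0.0823 1.8933] [ 0.5 -2.8  1.7] [-0.387 -0.195  0.302] 0.459 62.3 0.18
```

>>> {"method": "arm_command", "body": {
  "moves": [
    [-1,[0,0,0],0.005],
    [-1,[0,0,0],0.01],
    [-1,[0,0,0],0.015],
    [-1,[0,0,0],0.015]
  ]
}}

```text
time: 15.13
tool_pos: [0.4952, 0.3565, 0.0823]
tool_rot: [0.001, 0.62, 0.785, 0.0]
contact_force: [0.8, -2.9, 2.1]
gripper_width: 0.46
grasp_force: 63.0
```

```bash
python3 st.py
```

```text
15.13 [0.4952 0.3565 0.0823 1.804 ] [ 0.8 -2.9  2.1] [-0.514 -0.249  2.104] 0.46 63.0 0.27
```

>>> {"method": "arm_command", "body": {
  "moves": [
    [-1,[0,0,0],-0.008],
    [-1,[0,0,0],-0.008],
    [1,[0,0,0],-0.008],
    [1,[0,0,0],-0.008],
    [1,[0,0,0],-0.008],
    [1,[0,0,0],-0.008],
    [1,[0,0,0],-0.008],
    [1,[0,0,0],-0.008],
    [1,[0,0,-0.1],-0.008],
    [1,[0,0,-0.3],-0.008],
    [1,[0,0,-0.55],-0.008],
    [1,[0,0,-0.8],-0.008],
    [1,[0,0,-0.98],-0.008],
    [1,[0,0,-0.98],-0.008],
    [1,[0,0,-0.98],-0.008]
  ]
}}

```text
time: 16.38
tool_pos: [0.4957, 0.3573, 0.2318]
tool_rot: [0.001, 0.603, 0.798, 0.003]
contact_force: [0.6, -0.7, -0.4]
gripper_width: 1.005
grasp_force: 0.0
```

```bash
python3 st.py; python3 plan.py .648,.200,.235,1.521 .678,.127,.235,1.521
```

```text
16.38 [0.4957 0.3573 0.2318 1.8466] [ 0.6 -0.7 -0.4] [ 0.015  0.006 -0.002] 1.005 0.0 0.23
from [0.4957 0.3573 0.2318 1.8466]
[np.float64(-0.98), np.float64(0.527), np.float64(-0.016)] 0.0395 rows 6
[np.float64(-0.256), np.float64(0.234), np.float64(-0.005)] 0.0123 rows 3
[np.float64(-0.476), np.float64(0.224), np.float64(-0.0)] -0.0 rows 3
```

>>> {"method": "arm_command", "body": {
  "moves": [
    [0.035,[-0.98,0.527,0],0.04],
    [0.035,[-0.98,0.527,0],0.04],
    [0.035,[-0.98,0.527,0],0.04],
    [0.035,[-0.98,0.527,0],0.04],
    [0.035,[-0.98,0.527,0],0.04],
    [0.035,[-0.98,0.527,0],0.04],
    [0.035,[-0.98,0.527,0],0.04]
  ]
}}

```text
time: 16.97
tool_pos: [0.6097, 0.2366, 0.2265]
tool_rot: [-0.001, 0.699, 0.716, -0.001]
contact_force: [0.3, -0.4, -0.8]
gripper_width: 0.519
grasp_force: 0.0
```

```bash
python3 st.py; python3 plan.py .678,.127,.215,1.521; python3 - <<'E'
from fit import *
np.set_printoptions(precision=4,suppress=True)
D=manip.grab_frame('side');T=manip.grab_frame('top')
for f,t in((D,62),(T,100)): print('handle',fit([f],lambda p:[place(P+[0,0,.05],*p) for P in HP],lambda im:im.max(2)<t,[.495,.3575,1.82],(.495,.3575,.07),26,[.004,.004,.1]))
E
```

```text
16.97 [0.6097 0.2366 0.2265 1.5949] [ 0.3 -0.4 -0.8] [0.036 0.035 0.026] 0.519 0.0 0.23
from [0.6097 0.2366 0.2265 1.5949]
[np.float64(-0.742), np.float64(0.437), np.float64(0.077)] 0.0118 rows 5
handle (array([0.496 , 0.3516, 1.9074]), np.float64(0.41865419479059923))
handle (array([0.4956, 0.3564, 1.8912]), np.float64(0.7487279114975238))
```

>>> {"method": "arm_command", "body": {
  "moves": [
    [0.035,[-0.736,0.437,0.077],0.012],
    [0.035,[-0.736,0.437,0.077],0.012],
    [0.035,[-0.736,0.437,0.077],0.012],
    [0.035,[-0.736,0.437,0.077],0.012],
    [0.035,[-0.736,0.437,0.077],0.012],
    [0.035,[-0.736,0.437,0.077],0.012],
    [0.035,[-0.736,0.437,0.077],0.012]
  ]
}}

```text
time: 17.65
tool_pos: [0.6781, 0.1299, 0.2172]
tool_rot: [-0.0, 0.724, 0.69, 0.0]
contact_force: [1.0, 0.2, -0.3]
gripper_width: 0.516
grasp_force: 0.0
```

```bash
python3 st.py; python3 plan.py .678,.128,.112,1.521
```

```text
17.65 [0.6781 0.1299 0.2172 1.5222] [ 1.   0.2 -0.3] [-0.005  0.019  0.049] 0.516 0.0 0.13
from [0.6781 0.1299 0.2172 1.5222]
[np.float64(-0.012), np.float64(-0.0), np.float64(0.702)] 0.0002 rows 4
```

>>> {"method": "arm_command", "body": {
  "moves": [
    [0.035,[-0.012,0,0.2],0],
    [0.035,[-0.012,0,0.35],0],
    [0.035,[-0.012,0,0.5],0],
    [0.035,[-0.012,0,0.6],0],
    [0.035,[-0.012,0,0.7],0],
    [0.035,[-0.012,0,0.7],0],
    [0.035,[-0.012,0,0.7],0]
  ]
}}

```text
time: 18.23
tool_pos: [0.6784, 0.1268, 0.1117]
tool_rot: [-0.0, 0.725, 0.689, -0.0]
contact_force: [0.2, 0.6, 0.3]
gripper_width: 0.518
grasp_force: 0.0
```

>>> {"method": "arm_command", "body": {
  "moves": [
    [0.035,[0,0,0.02],0],
    [0.035,[0,0,0.04],0],
    [0.035,[0,0,0.06],0],
    [0.035,[0,0,0.08],0],
    [0.035,[0,0,0.08],0]
  ]
}}

```text
time: 18.65
tool_pos: [0.6793, 0.1261, 0.1004]
tool_rot: [0.0, 0.725, 0.689, 0.0]
contact_force: [0.0, -0.5, 0.6]
gripper_width: 0.516
grasp_force: 0.1
```

>>> {"method": "arm_command", "body": {
  "moves": [
    [0.035,[0,0.0,0.02],0],
    [0.035,[0,0,0.03],0],
    [0.035,[0,0,0.03],0]
  ]
}}

```text
time: 18.9
tool_pos: [0.6793, 0.1261, 0.0963]
tool_rot: [0.0, 0.725, 0.689, 0.0]
contact_force: [-0.5, -0.9, 3.6]
gripper_width: 0.518
grasp_force: 1.8
```

>>> {"method": "arm_command", "body": {
  "moves": [
    [0.035,[0,0.0,0.02],0],
    [0.035,[0,0,0.03],0],
    [0.035,[0,0,0.03],0]
  ]
}}

```text
time: 19.15
tool_pos: [0.6793, 0.1261, 0.0919]
tool_rot: [0.0, 0.725, 0.689, 0.0]
contact_force: [-0.7, 0.5, 4.8]
gripper_width: 0.518
grasp_force: 2.5
```

>>> {"method": "arm_command", "body": {
  "moves": [
    [0.035,[0,0,0.015],0],
    [0.035,[0,0,0.03],0],
    [0.035,[0,0,0.038],0],
    [0.035,[0,0,0.038],0]
  ]
}}

```text
time: 19.48
tool_pos: [0.6794, 0.1261, 0.0889]
tool_rot: [0.0, 0.725, 0.689, 0.0]
contact_force: [-7.3, -1.1, 16.4]
gripper_width: 0.517
grasp_force: 7.2
```

```bash
python3 - <<'E'
from fit import *
D=manip.grab_frame('side')
u,v=map(int,proj(D,[.672,.08,.1]))
c=cv2.resize(D['frame'][v-32:v+28,u-40:u+40,::-1],None,fx=10,fy=10,interpolation=cv2.INTER_CUBIC)
cv2.imwrite('pics/push1.png',cv2.convertScaleAbs(c,alpha=1.5)); print(u-40,v-32)
E
python3 st.py
```

```text
290 157
19.53 [0.6794 0.1261 0.0889 1.5202] [-7.5 -0.6 15.4] [-0.242  1.316  0.021] 0.515 7.0 0.13
```

View pics/push1.png

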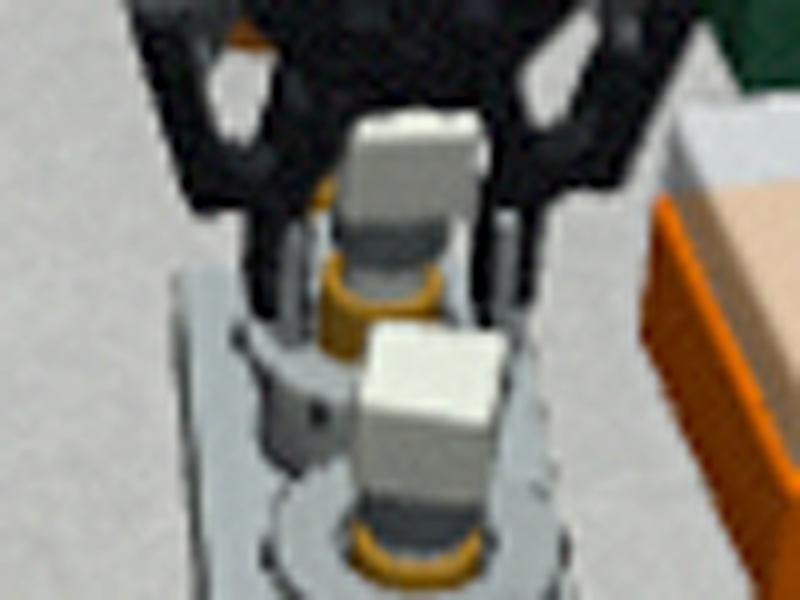

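>>> {"method": "arm_command", "body": {
  "moves": [
    [0.035,[0,0,-0.05],0],
    [0.035,[0,0,-0.12],0],
    [0.035,[0,0,-0.2],0],
    [0.035,[0,0,-0.22],0],
    [0.035,[0,0,-0.22],0],
    [-1,[0,0,-0.22],0],
    [-1,[0,0,-0.22],0],
    [-1,[0,0,-0.22],0],
    [-1,[0,0,-0.22],0],
    [-1,[0,0,-0.22],0],
    [-1,[0,0,-0.22],0],
    [-1,[0,0,-0.22],0]
  ]
}}

```text
time: 20.53
tool_pos: [0.6787, 0.1262, 0.1181]
tool_rot: [-0.0, 0.725, 0.689, -0.0]
contact_force: [0.7, -0.3, 0.6]
gripper_width: 0.37
grasp_force: 58.5
```

>>> {"method": "arm_command", "body": {
  "moves": [
    [-1,[0,0,-0.03],0],
    [-1,[0,0,-0.06],0],
    [-1,[0,0,-0.1],0],
    [-1,[0,0,-0.14],0],
    [-1,[0,0,-0.14],0]
  ]
}}

```text
time: 20.95
tool_pos: [0.6796, 0.1261, 0.1419]
tool_rot: [0.001, 0.725, 0.689, 0.001]
contact_force: [-0.5, 0.7, -0.5]
gripper_width: 0.366
grasp_force: 60.1
```

>>> {"method": "arm_command", "body": {
  "moves": [
    [-1,[0,0,-0.07],0],
    [-1,[0,0,-0.14],0],
    [-1,[0,0,-0.24],0],
    [-1,[0,0,-0.4],0],
    [-1,[0,0,-0.6],0],
    [-1,[0,0,-0.62],0],
    [-1,[0,0,-0.62],0]
  ]
}}

```text
time: 21.53
tool_pos: [0.6809, 0.1261, 0.2381]
tool_rot: [0.003, 0.725, 0.689, 0.003]
contact_force: [0.4, -1.2, -1.1]
gripper_width: 0.368
grasp_force: 59.9
```

```bash
python3 st.py; cat > tray.py <<'E'
from fit import *
from plan import plan
np.set_printoptions(precision=4,suppress=True)
T=manip.grab_frame('top')
def tray(T,p0=(.4727,-.339,.2)):
    fn=lambda im:(im[...,1]-im[...,0]>1.5)&(im.max(2)<160)
    R=[box(0,0,.0,.045,.19,.24)]
    return min((fit([T],lambda p:[place(P,*p) for P in R],fn,[p0[0],p0[1],w],(p0[0],p0[1],.02),70,[.02,.02,.1]) for w in(.25,-.1)),key=lambda r:r[1])
p,c=tray(T);print('tray',p,c, manip.search_frame(T,'tray')[:1])
if c<.6:
  for k in(.05,-.01,-.07): print(p[:2]+[-np.sin(p[2])*k,np.cos(p[2])*k])
E
python3 tray.py
```

```text
21.53 [0.6809 0.1261 0.2381 1.5199] [ 0.4 -1.2 -1.1] [ 0.017  0.035 -0.067] 0.368 59.9 0.13
tray [ 0.4734 -0.3372  0.2675] 0.20560979277646632 [{'extent': [360.6, 200.3, 456.2, 281.1], 'confidence': 0.84}]
[ 0.4602 -0.289 ]
[ 0.4761 -0.3468]
[ 0.4919 -0.4047]
```

```bash
python3 plan.py .4919,-.4047,.235,1.52 .4919,-.4047,.09,1.52
```

```text
from [0.6787 0.126  0.2326 1.5199]
[np.float64(-0.98), np.float64(-0.29), np.float64(-0.004)] -0.0 rows 5
[np.float64(-0.98), np.float64(-0.29), np.float64(-0.004)] -0.0 rows 5
[np.float64(-0.98), np.float64(-0.29), np.float64(-0.004)] -0.0 rows 5
[np.float64(-0.657), np.float64(-0.194), np.float64(-0.003)] -0.0 rows 4
[np.float64(0.0), np.float64(0.0), np.float64(0.967)] -0.0 rows 5
```

>>> {"method": "arm_command", "body": {
  "moves": [
    [-1,[-0.14,-0.04,-0.02],0],
    [-1,[-0.36,-0.11,-0.02],0],
    [-1,[-0.6,-0.18,-0.02],0],
    [-1,[-0.84,-0.25,-0.02],0],
    [-1,[-0.98,-0.29,-0.02],0],
    [-1,[-0.98,-0.29,-0.02],0]
  ]
}}

```text
time: 22.13
tool_pos: [0.6257, -0.0222, 0.233]
tool_rot: [-0.001, 0.726, 0.687, -0.002]
contact_force: [0.2, 0.7, -1.0]
gripper_width: 0.369
grasp_force: 59.9
```

>>> {"method": "arm_command", "body": {
  "moves": [
    [-1,[-0.2,-0.06,0],0],
    [-1,[-0.4,-0.12,0],0],
    [-1,[-0.6,-0.18,0],0],
    [-1,[-0.84,-0.25,0],0],
    [-1,[-0.98,-0.29,0],0]
  ]
}}

```text
time: 22.55
tool_pos: [0.5754, -0.1648, 0.2334]
tool_rot: [-0.001, 0.725, 0.689, -0.001]
contact_force: [0.5, 0.3, -1.5]
gripper_width: 0.371
grasp_force: 59.9
```

>>> {"method": "arm_command", "body": {
  "moves": [
    [-1,[-0.2,-0.06,0],0],
    [-1,[-0.4,-0.12,0],0],
    [-1,[-0.6,-0.18,0],0],
    [-1,[-0.84,-0.25,0],0],
    [-1,[-0.98,-0.29,0],0]
  ]
}}

```text
time: 22.97
tool_pos: [0.5246, -0.3095, 0.2334]
tool_rot: [-0.001, 0.725, 0.688, -0.001]
contact_force: [-0.6, 0.7, -1.5]
gripper_width: 0.367
grasp_force: 59.9
```

>>> {"method": "arm_command", "body": {
  "moves": [
    [-1,[-0.2,-0.06,0],0],
    [-1,[-0.4,-0.12,0],0],
    [-1,[-0.55,-0.16,0],0],
    [-1,[-0.65,-0.19,0],0],
    [-1,[-0.65,-0.19,0],0],
    [-1,[-0.65,-0.19,0],0]
  ]
}}

```text
time: 23.47
tool_pos: [0.4925, -0.4032, 0.2341]
tool_rot: [-0.001, 0.725, 0.689, 0.0]
contact_force: [0.1, 0.5, -0.8]
gripper_width: 0.368
grasp_force: 59.9
```

```bash
python3 st.py; python3 tray.py;  python3 plan.py .4919,-.4047,.088,1.52
```

```text
23.47 [ 0.4925 -0.4032  0.2341  1.5192] [ 0.1  0.5 -0.8] [-0.017 -0.002 -0.02 ] 0.368 59.9 -0.75
tray [ 0.4742 -0.3374  0.2784] 0.246083795360912 [{'extent': [360.7, 200.5, 452.7, 281.7], 'confidence': 0.82}]
[ 0.4604 -0.2894]
[ 0.4769 -0.3471]
[ 0.4934 -0.4048]
from [ 0.4931 -0.4023  0.2346  1.5211]
[np.float64(-0.016), np.float64(-0.007), np.float64(0.978)] 0.0002 rows 5
```

>>> {"method": "arm_command", "body": {
  "moves": [
    [-1,[-0.016,-0.007,0.2],0],
    [-1,[-0.016,-0.007,0.45],0],
    [-1,[-0.016,-0.007,0.7],0],
    [-1,[-0.016,-0.007,0.88],0],
    [-1,[-0.016,-0.007,0.97],0],
    [-1,[-0.016,-0.007,0.98],0],
    [-1,[-0.016,-0.007,0.98],0]
  ]
}}

```text
time: 24.15
tool_pos: [0.492, -0.4052, 0.0884]
tool_rot: [-0.0, 0.724, 0.689, 0.0]
contact_force: [0.6, -0.3, -1.5]
gripper_width: 0.373
grasp_force: 59.8
```

>>> {"method": "arm_command", "body": {
  "moves": [
    [-1,[0,0,0.01],0],
    [-1,[0,0,0.02],0],
    [-1,[0,0,0.03],0],
    [-1,[0,0,0.03],0]
  ]
}}

```text
time: 24.48
tool_pos: [0.4921, -0.4065, 0.0853]
tool_rot: [0.001, 0.725, 0.689, 0.0]
contact_force: [0.3, 0.5, -1.3]
gripper_width: 0.367
grasp_force: 59.8
```

>>> {"method": "arm_command", "body": {
  "moves": [
    [-1,[0,0,0.007],0],
    [-1,[0,0,0.014],0],
    [-1,[0,0,0.02],0],
    [-1,[0,0,0.02],0]
  ]
}}

```text
time: 24.82
tool_pos: [0.4919, -0.4064, 0.0822]
tool_rot: [0.0, 0.725, 0.689, -0.0]
contact_force: [-1.8, 0.3, 5.2]
gripper_width: 0.366
grasp_force: 60.5
```

>>> {"method": "arm_command", "body": {
  "moves": [
    [-0.1,[0,0,0],0],
    [0.035,[0,0,0],0],
    [0.1,[0,0,0],0],
    [0.1,[0,0,0],0],
    [0.1,[0,0,-0.1],0],
    [0.1,[0,0,-0.25],0],
    [0.1,[0,0,-0.5],0],
    [0.1,[0,0,-0.75],0],
    [0.1,[0,0,-0.98],0],
    [0.1,[0,0,-0.98],0]
  ]
}}

```text
time: 25.65
tool_pos: [0.4946, -0.4089, 0.2396]
tool_rot: [0.008, 0.725, 0.689, 0.0]
contact_force: [0.5, -1.0, 2.1]
gripper_width: 0.546
grasp_force: 0.0
```

```bash
python3 st.py; python3 - <<'E'
from h import *
D=manip.grab_frame('side'); save(D,'tray1',(180,280,380,420),3)
E
python3 plan.py .6655,.0335,.23,1.236
```

```text
25.65 [ 0.4946 -0.4089  0.2396  1.5201] [ 0.5 -1.   2.1] [-0.01  -0.017 -0.005] 0.546 0.0 -0.76
from [ 0.4937 -0.408   0.2359  1.52  ]
[np.float64(0.98), np.float64(0.325), np.float64(0.013)] 0.0148 rows 5
[np.float64(0.98), np.float64(0.227), np.float64(0.012)] 0.0144 rows 5
[np.float64(0.98), np.float64(0.135), np.float64(0.012)] 0.0142 rows 5
[np.float64(0.131), np.float64(0.006), np.float64(0.002)] 0.0019 rows 2
```

View pics/tray1.png

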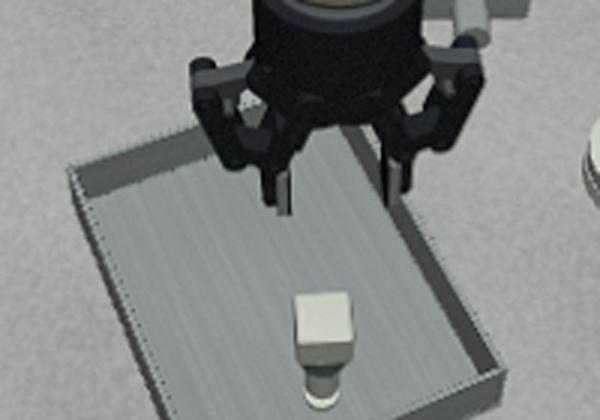

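>>> {"method": "arm_command", "body": {
  "moves": [
    [0.035,[0.98,0.325,0.01],0.015],
    [0.035,[0.98,0.325,0.01],0.015],
    [0.035,[0.98,0.325,0.01],0.015],
    [0.035,[0.98,0.325,0.01],0.015],
    [0.035,[0.98,0.325,0.01],0.015]
  ]
}}

```text
time: 26.12
tool_pos: [0.5488, -0.2566, 0.2258]
tool_rot: [-0.001, 0.755, 0.656, 0.001]
contact_force: [0.2, 0.3, 0.4]
gripper_width: 0.51
grasp_force: 0.0
```

>>> {"method": "arm_command", "body": {
  "moves": [
    [0.035,[0.98,0.227,0.01],0.0145],
    [0.035,[0.98,0.227,0.01],0.0145],
    [0.035,[0.98,0.227,0.01],0.0145],
    [0.035,[0.98,0.227,0.01],0.0145],
    [0.035,[0.98,0.227,0.01],0.0145]
  ]
}}

```text
time: 26.53
tool_pos: [0.6034, -0.117, 0.2244]
tool_rot: [-0.001, 0.784, 0.621, 0.0]
contact_force: [-0.6, -1.3, -0.3]
gripper_width: 0.518
grasp_force: 0.0
```

>>> {"method": "arm_command", "body": {
  "moves": [
    [0.035,[0.9,0.12,0.01],0.016],
    [0.035,[0.9,0.12,0.01],0.016],
    [0.035,[0.9,0.12,0.01],0.016],
    [0.035,[0.9,0.12,0.01],0.016],
    [0.035,[0.9,0.12,0.01],0.016],
    [0.035,[0.9,0.12,0.01],0.016]
  ]
}}

```text
time: 27.03
tool_pos: [0.6515, 0.0053, 0.2229]
tool_rot: [-0.0, 0.815, 0.579, -0.001]
contact_force: [-0.5, -0.6, 0.7]
gripper_width: 0.515
grasp_force: 0.0
```

```bash
python3 st.py;python3 plan.py .6655,.0335,.2,1.236
```

```text
27.03 [0.6515 0.0053 0.2229 1.2347] [-0.5 -0.6  0.7] [ 0.028 -0.022  0.034] 0.515 0.0 0.23
from [0.6515 0.0053 0.2229 1.2347]
[np.float64(0.208), np.float64(0.026), np.float64(0.153)] -0.0002 rows 2
```

>>> {"method": "arm_command", "body": {
  "moves": [
    [0.035,[0.208,0.026,0.15],0],
    [0.035,[0.208,0.026,0.15],0],
    [0.035,[0.208,0.026,0.15],0],
    [0.035,[0.208,0.026,0.15],0],
    [0.035,[0.208,0.026,0.15],0]
  ]
}}

```text
time: 27.45
tool_pos: [0.6658, 0.0324, 0.2018]
tool_rot: [0.001, 0.816, 0.578, 0.0]
contact_force: [-0.5, 0.3, -0.0]
gripper_width: 0.517
grasp_force: 0.0
```

```bash
python3 st.py;python3 plan.py .6655,.0335,.105,1.236
```

```text
27.45 [0.6658 0.0324 0.2018 1.2323] [-0.5  0.3 -0. ] [ 0.028 -0.018 -0.007] 0.517 0.0 0.28
from [0.6658 0.0324 0.2018 1.2323]
[np.float64(0.006), np.float64(-0.004), np.float64(0.645)] -0.0006 rows 4
```

>>> {"method": "arm_command", "body": {
  "moves": [
    [0.035,[0.006,-0.004,0.2],0],
    [0.035,[0.006,-0.004,0.4],0],
    [0.035,[0.006,-0.004,0.55],0],
    [0.035,[0.006,-0.004,0.63],0],
    [0.035,[0.006,-0.004,0.645],0],
    [0.035,[0.006,-0.004,0.645],0]
  ]
}}

```text
time: 27.95
tool_pos: [0.6654, 0.0346, 0.1043]
tool_rot: [-0.0, 0.816, 0.578, -0.0]
contact_force: [0.0, -0.4, 1.0]
gripper_width: 0.517
grasp_force: 0.0
```

>>> {"method": "arm_command", "body": {
  "moves": [
    [0.035,[0,0,0.02],0],
    [0.035,[0,0,0.04],0],
    [0.035,[0,0,0.06],0],
    [0.035,[0,0,0.075],0],
    [0.035,[0,0,0.09],0],
    [0.035,[0,0,0.09],0]
  ]
}}

```text
time: 28.45
tool_pos: [0.6672, 0.0349, 0.0931]
tool_rot: [0.002, 0.816, 0.579, 0.002]
contact_force: [-0.1, -0.0, 4.7]
gripper_width: 0.515
grasp_force: 2.2
```

>>> {"method": "arm_command", "body": {
  "moves": [
    [0.035,[0,0,0.01],0],
    [0.035,[0,0,0.02],0],
    [0.035,[0,0,0.028],0],
    [0.035,[0,0,0.028],0],
    [0.035,[0,0,0.028],0]
  ]
}}

```text
time: 28.87
tool_pos: [0.6672, 0.0349, 0.0893]
tool_rot: [0.002, 0.816, 0.579, 0.002]
contact_force: [-0.2, -1.6, 6.6]
gripper_width: 0.517
grasp_force: 3.2
```

>>> {"method": "arm_command", "body": {
  "moves": [
    [0.035,[0,0,0.01],0],
    [0.035,[0,0,0.018],0],
    [0.035,[0,0,0.022],0],
    [0.035,[0,0,0.022],0],
    [0.035,[0,0,0.022],0]
  ]
}}

```text
time: 29.28
tool_pos: [0.6674, 0.035, 0.0888]
tool_rot: [0.001, 0.815, 0.579, 0.001]
contact_force: [-6.2, -1.0, 18.6]
gripper_width: 0.518
grasp_force: 8.5
```

>>> {"method": "arm_command", "body": {
  "moves": [
    [0.035,[0,0,-0.05],0],
    [0.035,[0,0,-0.12],0],
    [0.035,[0,0,-0.2],0],
    [0.035,[0,0,-0.22],0],
    [0.035,[0,0,-0.22],0]
  ]
}}

```text
time: 29.7
tool_pos: [0.6664, 0.0352, 0.1181]
tool_rot: [0.001, 0.816, 0.579, 0.001]
contact_force: [0.0, -0.2, 0.6]
gripper_width: 0.519
grasp_force: 0.0
```

```bash
python3 st.py; python3 - <<'E'
from fit import *
D=manip.grab_frame('side')
u,v=map(int,proj(D,[.66,-.01,.1]))
c=cv2.resize(D['frame'][v-35:v+35,u-35:u+35,::-1],None,fx=8,fy=8,interpolation=cv2.INTER_CUBIC)
cv2.imwrite('pics/push2.png',cv2.convertScaleAbs(c,alpha=1.5)); print(u-35,v-35)
E
```

```text
29.7 [0.6664 0.0352 0.1181 1.2342] [ 0.  -0.2  0.6] [-0.005  0.033  0.005] 0.519 0.0 0.28
298 180
```

View pics/push2.png

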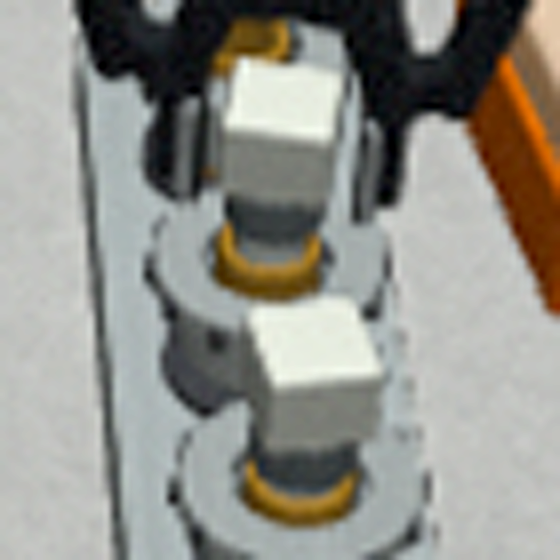

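```bash
python3 - <<'E'
from fit import *
D=manip.grab_frame('side')
TOP=box(0,0,.0949,.095,.032,.032)
for x,y,w in((.665,.033,-.33),(.652,-.061,.02)): print(fit([D],lambda p:[place(TOP+[0,0,.0345],*p)],lambda im:im.min(2)>128,[x,y,w],(x,y,.1295),12,[.006,.006,.15]))
E
```

```text
(array([ 0.66698143,  0.03562723, -0.3421246 ]), np.float64(0.2690764334749559))
(array([ 0.65260148, -0.06349384,  0.0492296 ]), np.float64(0.2652329230354625))
```

>>> {"method": "arm_command", "body": {
  "moves": [
    [-1,[0,0,0],0],
    [-1,[0,0,0],0],
    [-1,[0,0,0],0],
    [-1,[0,0,0],0],
    [-1,[0,0,0],0],
    [-1,[0,0,0],0],
    [-1,[0,0,0],0],
    [-1,[0,0,-0.03],0],
    [-1,[0,0,-0.06],0],
    [-1,[0,0,-0.1],0],
    [-1,[0,0,-0.12],0]
  ]
}}

```text
time: 30.72
tool_pos: [0.6661, 0.0352, 0.1361]
tool_rot: [0.0, 0.816, 0.579, 0.001]
contact_force: [-1.1, 0.0, -1.4]
gripper_width: 0.368
grasp_force: 60.0
```

>>> {"method": "arm_command", "body": {
  "moves": [
    [-1,[0,0,-0.07],0],
    [-1,[0,0,-0.14],0],
    [-1,[0,0,-0.24],0],
    [-1,[0,0,-0.4],0],
    [-1,[0,0,-0.6],0],
    [-1,[0,0,-0.64],0],
    [-1,[0,0,-0.64],0]
  ]
}}

```text
time: 31.3
tool_pos: [0.6677, 0.0351, 0.2358]
tool_rot: [0.003, 0.816, 0.579, 0.003]
contact_force: [0.7, -0.3, -0.7]
gripper_width: 0.366
grasp_force: 60.2
```

```bash
python3 st.py; python3 tray.py; python3 plan.py .4765,-.347,.232,1.236 .4765,-.347,.085,1.236
```

```text
31.3 [0.6677 0.0351 0.2358 1.2341] [ 0.7 -0.3 -0.7] [-0.001 -0.035 -0.045] 0.366 60.2 0.28
tray [ 0.4734 -0.3371  0.2656] 0.23341211202825918 [{'extent': [361.3, 200.0, 453.6, 282.7], 'confidence': 0.73}]
[ 0.4603 -0.2889]
[ 0.476  -0.3468]
[ 0.4918 -0.4047]
from [0.6653 0.0352 0.2301 1.2341]
[np.float64(-0.98), np.float64(-0.12), np.float64(-0.004)] -0.0001 rows 5
[np.float64(-0.98), np.float64(-0.121), np.float64(-0.004)] -0.0001 rows 5
[np.float64(-0.86), np.float64(-0.107), np.float64(-0.004)] -0.0001 rows 5
[np.float64(0.0), np.float64(0.0), np.float64(0.98)] -0.0 rows 5
[np.float64(0.0), np.float64(0.0), np.float64(0.0)] -0.0 rows 2
```

>>> {"method": "arm_command", "body": {
  "moves": [
    [-1,[-0.14,-0.02,-0.02],0],
    [-1,[-0.36,-0.045,-0.02],0],
    [-1,[-0.6,-0.075,-0.02],0],
    [-1,[-0.84,-0.105,-0.02],0],
    [-1,[-0.98,-0.12,-0.02],0],
    [-1,[-0.98,-0.12,-0.02],0]
  ]
}}

```text
time: 31.9
tool_pos: [0.5972, -0.1007, 0.2303]
tool_rot: [-0.001, 0.817, 0.577, -0.002]
contact_force: [-0.3, 0.6, -0.9]
gripper_width: 0.364
grasp_force: 60.1
```

>>> {"method": "arm_command", "body": {
  "moves": [
    [-1,[-0.2,-0.025,0],0],
    [-1,[-0.4,-0.05,0],0],
    [-1,[-0.6,-0.075,0],0],
    [-1,[-0.84,-0.105,0],0],
    [-1,[-0.98,-0.12,0],0],
    [-1,[-0.98,-0.12,0],0]
  ]
}}

```text
time: 32.4
tool_pos: [0.5323, -0.2328, 0.2309]
tool_rot: [-0.001, 0.817, 0.577, -0.001]
contact_force: [0.0, 0.7, -2.1]
gripper_width: 0.366
grasp_force: 60.1
```

>>> {"method": "arm_command", "body": {
  "moves": [
    [-1,[-0.2,-0.025,0],0],
    [-1,[-0.4,-0.05,0],0],
    [-1,[-0.6,-0.075,0],0],
    [-1,[-0.78,-0.1,0],0],
    [-1,[-0.86,-0.107,0],0],
    [-1,[-0.86,-0.107,0],0],
    [-1,[-0.86,-0.107,0],0]
  ]
}}

```text
time: 32.98
tool_pos: [0.4767, -0.3461, 0.2319]
tool_rot: [-0.001, 0.816, 0.578, 0.0]
contact_force: [0.9, -0.7, -1.4]
gripper_width: 0.366
grasp_force: 60.1
```

```bash
python3 st.py; python3 tray.py; python3 plan.py .4765,-.347,.089,1.236
```

```text
32.98 [ 0.4767 -0.3461  0.2319  1.2337] [ 0.9 -0.7 -1.4] [0.047 0.028 0.013] 0.366 60.1 -0.42
tray [ 0.4749 -0.337   0.2787] 0.4081923613427176 [{'extent': [362.6, 198.5, 453.7, 282.1], 'confidence': 0.81}]
[ 0.4611 -0.2889]
[ 0.4777 -0.3466]
[ 0.4942 -0.4043]
from [ 0.4772 -0.3455  0.2324  1.2354]
[np.float64(-0.011), np.float64(-0.001), np.float64(0.956)] -0.0001 rows 5
```

>>> {"method": "arm_command", "body": {
  "moves": [
    [-1,[-0.011,0,0.2],0],
    [-1,[-0.011,0,0.45],0],
    [-1,[-0.011,0,0.7],0],
    [-1,[-0.011,0,0.88],0],
    [-1,[-0.011,0,0.95],0],
    [-1,[-0.011,0,0.97],0],
    [-1,[-0.011,0,0.985],0],
    [-1,[-0.011,0,0.985],0]
  ]
}}

```text
time: 33.75
tool_pos: [0.4774, -0.349, 0.0874]
tool_rot: [0.002, 0.815, 0.579, 0.0]
contact_force: [-0.5, -0.6, -0.1]
gripper_width: 0.369
grasp_force: 60.1
```

>>> {"method": "arm_command", "body": {
  "moves": [
    [-1,[0,0,0.005],0],
    [-1,[0,0,0.01],0],
    [-1,[0,0,0.015],0],
    [-1,[0,0,0.015],0]
  ]
}}

```text
time: 34.08
tool_pos: [0.4764, -0.3488, 0.0841]
tool_rot: [0.001, 0.816, 0.579, 0.0]
contact_force: [0.1, 1.1, -0.4]
gripper_width: 0.367
grasp_force: 60.1
```

>>> {"method": "arm_command", "body": {
  "moves": [
    [-1,[0,0,0.005],0],
    [-1,[0,0,0.01],0],
    [-1,[0,0,0.015],0],
    [-1,[0,0,0.015],0]
  ]
}}

```text
time: 34.42
tool_pos: [0.4759, -0.3483, 0.0806]
tool_rot: [-0.0, 0.816, 0.579, -0.0]
contact_force: [-0.6, -0.6, -0.6]
gripper_width: 0.369
grasp_force: 60.1
```

>>> {"method": "arm_command", "body": {
  "moves": [
    [-1,[0,0,0.005],0],
    [-1,[0,0,0.01],0],
    [-1,[0,0,0.012],0],
    [-1,[0,0,0.012],0]
  ]
}}

```text
time: 34.75
tool_pos: [0.476, -0.3484, 0.0791]
tool_rot: [-0.0, 0.816, 0.579, -0.0]
contact_force: [-0.3, 0.4, -1.8]
gripper_width: 0.367
grasp_force: 60.3
```

>>> {"method": "arm_command", "body": {
  "moves": [
    [-1,[0,0,0.005],0],
    [-1,[0,0,0.01],0],
    [-1,[0,0,0.015],0],
    [-1,[0,0,0.015],0]
  ]
}}

```text
time: 35.08
tool_pos: [0.4763, -0.3487, 0.0789]
tool_rot: [-0.0, 0.816, 0.579, -0.0]
contact_force: [-3.2, 2.3, 9.3]
gripper_width: 0.371
grasp_force: 60.9
```

```bash
python3 - <<'E'
from h import *
D=manip.grab_frame('side'); save(D,'tray2',(200,270,360,400),4.5)
E
```

```text
(no output)
```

View pics/tray2.png

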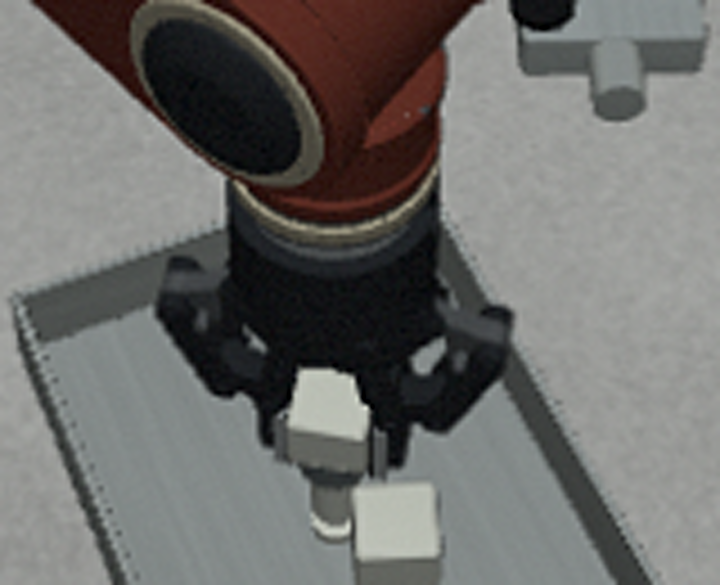

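>>> {"method": "arm_command", "body": {
  "moves": [
    [-1,[0,0,-0.008],0],
    [-0.1,[0,0,-0.008],0],
    [0.035,[0,0,-0.008],0],
    [0.1,[0,0,-0.008],0],
    [0.1,[0,0,-0.008],0],
    [0.1,[0,0,-0.1],0],
    [0.1,[0,0,-0.25],0],
    [0.1,[0,0,-0.5],0],
    [0.1,[0,0,-0.75],0],
    [0.1,[0,0,-0.98],0],
    [0.1,[0,0,-0.98],0]
  ]
}}

```text
time: 36.05
tool_pos: [0.4792, -0.3513, 0.235]
tool_rot: [0.008, 0.816, 0.579, 0.002]
contact_force: [1.0, -0.5, 1.2]
gripper_width: 0.548
grasp_force: 0.0
```

```bash
python3 st.py; python3 plan.py .6525,-.061,.22,1.59
```

```text
36.05 [ 0.4792 -0.3513  0.235   1.2342] [ 1.  -0.5  1.2] [ 0.029 -0.042 -0.016] 0.548 0.0 -0.42
from [ 0.4792 -0.3513  0.235   1.2342]
[np.float64(0.98), np.float64(0.2), np.float64(0.044)] -0.0251 rows 5
[np.float64(0.98), np.float64(0.368), np.float64(0.047)] -0.0263 rows 5
[np.float64(0.179), np.float64(0.104), np.float64(0.009)] -0.0052 rows 2
```

>>> {"method": "arm_command", "body": {
  "moves": [
    [0.035,[0.98,0.2,0.02],-0.025],
    [0.035,[0.98,0.2,0.02],-0.025],
    [0.035,[0.98,0.2,0.02],-0.025],
    [0.035,[0.98,0.2,0.02],-0.025],
    [0.035,[0.98,0.2,0.02],-0.025],
    [0.035,[0.98,0.2,0.02],-0.025]
  ]
}}

```text
time: 36.55
tool_pos: [0.5535, -0.2186, 0.2215]
tool_rot: [0.0, 0.767, 0.642, -0.0]
contact_force: [-0.1, -1.3, 0.9]
gripper_width: 0.516
grasp_force: 0.0
```

>>> {"method": "arm_command", "body": {
  "moves": [
    [0.035,[0.9,0.34,0.02],-0.028],
    [0.035,[0.9,0.34,0.02],-0.028],
    [0.035,[0.9,0.34,0.02],-0.028],
    [0.035,[0.9,0.34,0.02],-0.028],
    [0.035,[0.9,0.34,0.02],-0.028],
    [0.035,[0.9,0.34,0.02],-0.028],
    [0.035,[0.9,0.34,0.02],-0.028]
  ]
}}

```text
time: 37.13
tool_pos: [0.6268, -0.0974, 0.218]
tool_rot: [0.0, 0.709, 0.705, -0.0]
contact_force: [-0.4, -0.8, -0.2]
gripper_width: 0.519
grasp_force: 0.0
```

```bash
python3 st.py; python3 plan.py .653,-.061,.2,1.6
```

```text
37.13 [ 0.6268 -0.0974  0.218   1.5656] [-0.4 -0.8 -0.2] [-0.001  0.031 -0.058] 0.519 0.0 -0.27
from [ 0.6268 -0.0974  0.218   1.5656]
[np.float64(0.244), np.float64(0.174), np.float64(0.12)] -0.0055 rows 3
```

>>> {"method": "arm_command", "body": {
  "moves": [
    [0.035,[0.24,0.174,0.12],-0.0055],
    [0.035,[0.24,0.174,0.12],-0.0055],
    [0.035,[0.24,0.174,0.12],-0.0055],
    [0.035,[0.24,0.174,0.12],-0.0055],
    [0.035,[0.24,0.174,0.12],-0.0055],
    [0.035,[0.24,0.174,0.12],-0.0055]
  ]
}}

```text
time: 37.63
tool_pos: [0.6532, -0.0613, 0.2007]
tool_rot: [0.0, 0.697, 0.717, 0.0]
contact_force: [0.4, 0.1, -0.7]
gripper_width: 0.52
grasp_force: 0.0
```

```bash
python3 st.py; python3 plan.py .653,-.061,.105,1.6
```

```text
37.63 [ 0.6532 -0.0613  0.2007  1.6   ] [ 0.4  0.1 -0.7] [ 0.009  0.005 -0.016] 0.52 0.0 -0.24
from [ 0.6532 -0.0613  0.2007  1.6   ]
[np.float64(0.002), np.float64(-0.002), np.float64(0.638)] -0.0 rows 4
```

>>> {"method": "arm_command", "body": {
  "moves": [
    [0.035,[0,0,0.2],0],
    [0.035,[0,0,0.4],0],
    [0.035,[0,0,0.55],0],
    [0.035,[0,0,0.63],0],
    [0.035,[0,0,0.64],0],
    [0.035,[0,0,0.64],0]
  ]
}}

```text
time: 38.13
tool_pos: [0.6534, -0.0604, 0.1041]
tool_rot: [-0.0, 0.696, 0.718, -0.0]
contact_force: [0.2, -0.4, 0.0]
gripper_width: 0.517
grasp_force: 0.0
```

>>> {"method": "arm_command", "body": {
  "moves": [
    [0.035,[0,0,0.02],0],
    [0.035,[0,0,0.04],0],
    [0.035,[0,0,0.06],0],
    [0.035,[0,0,0.075],0],
    [0.035,[0,0,0.09],0],
    [0.035,[0,0,0.09],0]
  ]
}}

```text
time: 38.63
tool_pos: [0.655, -0.0604, 0.0927]
tool_rot: [0.002, 0.696, 0.718, 0.001]
contact_force: [0.5, -0.4, 5.4]
gripper_width: 0.519
grasp_force: 2.3
```

>>> {"method": "arm_command", "body": {
  "moves": [
    [0.035,[0,0,0.01],0],
    [0.035,[0,0,0.02],0],
    [0.035,[0,0,0.028],0],
    [0.035,[0,0,0.028],0],
    [0.035,[0,0,0.028],0]
  ]
}}

```text
time: 39.05
tool_pos: [0.655, -0.0604, 0.0891]
tool_rot: [0.002, 0.696, 0.718, 0.001]
contact_force: [-1.1, -1.1, 6.5]
gripper_width: 0.518
grasp_force: 3.2
```

>>> {"method": "arm_command", "body": {
  "moves": [
    [0.035,[0,0,0.01],0],
    [0.035,[0,0,0.018],0],
    [0.035,[0,0,0.022],0],
    [0.035,[0,0,0.022],0],
    [0.035,[0,0,0.022],0]
  ]
}}

```text
time: 39.47
tool_pos: [0.6552, -0.0604, 0.0888]
tool_rot: [0.001, 0.696, 0.718, 0.001]
contact_force: [-7.8, 1.1, 19.7]
gripper_width: 0.52
grasp_force: 9.4
```

>>> {"method": "arm_command", "body": {
  "moves": [
    [0.035,[0,0,-0.05],0],
    [0.035,[0,0,-0.12],0],
    [0.035,[0,0,-0.2],0],
    [0.035,[0,0,-0.22],0],
    [0.035,[0,0,-0.22],0]
  ]
}}

```text
time: 39.88
tool_pos: [0.6544, -0.0601, 0.1178]
tool_rot: [0.001, 0.696, 0.718, 0.001]
contact_force: [-0.1, 0.5, -0.2]
gripper_width: 0.519
grasp_force: 0.0
```

```bash
python3 st.py; python3 - <<'E'
from fit import *
D=manip.grab_frame('side')
TOP=box(0,0,.0949,.095,.032,.032)
for x,y,w in((.652,-.061,.02),): print(fit([D],lambda p:[place(TOP+[0,0,.0345],*p)],lambda im:im.min(2)>128,[x,y,w],(x,y,.1295),12,[.006,.006,.15]))
E
```

```text
39.88 [ 0.6544 -0.0601  0.1178  1.6017] [-0.1  0.5 -0.2] [ 0.003 -0.015  0.013] 0.519 0.0 -0.24
(array([ 0.65421435, -0.05898611, -0.0431515 ]), np.float64(0.31516584371615286))
```

>>> {"method": "arm_command", "body": {
  "moves": [
    [-1,[0,0,0],0],
    [-1,[0,0,0],0],
    [-1,[0,0,0],0],
    [-1,[0,0,0],0],
    [-1,[0,0,0],0],
    [-1,[0,0,0],0],
    [-1,[0,0,0],0],
    [-1,[0,0,-0.03],0],
    [-1,[0,0,-0.06],0],
    [-1,[0,0,-0.1],0],
    [-1,[0,0,-0.12],0]
  ]
}}

```text
time: 40.85
tool_pos: [0.6541, -0.0601, 0.1356]
tool_rot: [0.001, 0.696, 0.718, 0.0]
contact_force: [-0.5, 0.9, -1.6]
gripper_width: 0.369
grasp_force: 59.1
```

>>> {"method": "arm_command", "body": {
  "moves": [
    [-1,[0,0,-0.07],0],
    [-1,[0,0,-0.14],0],
    [-1,[0,0,-0.24],0],
    [-1,[0,0,-0.4],0],
    [-1,[0,0,-0.6],0],
    [-1,[0,0,-0.64],0],
    [-1,[0,0,-0.64],0]
  ]
}}

```text
time: 41.43
tool_pos: [0.6556, -0.0604, 0.2353]
tool_rot: [0.004, 0.696, 0.718, 0.002]
contact_force: [0.0, 0.3, -0.5]
gripper_width: 0.372
grasp_force: 59.2
```

```bash
python3 st.py; python3 tray.py; python3 plan.py .460,-.285,.232,1.6; python3 - <<'E'
from h import *
D=manip.grab_frame('side'); save(D,'tray3',(200,220,380,420),3)
E
```

```text
41.43 [ 0.6556 -0.0604  0.2353  1.6017] [ 0.   0.3 -0.5] [ 0.014 -0.037 -0.022] 0.372 59.2 -0.24
tray [ 0.473  -0.3376  0.2691] 0.23991175471412665 [{'extent': [360.9, 201.7, 455.9, 281.3], 'confidence': 0.88}]
[ 0.4598 -0.2894]
[ 0.4757 -0.3472]
[ 0.4917 -0.4051]
from [ 0.6533 -0.06    0.2297  1.6017]
[np.float64(-0.98), np.float64(-0.896), np.float64(-0.01)] 0.0002 rows 6
[np.float64(-0.48), np.float64(-0.438), np.float64(-0.005)] 0.0001 rows 4
```

View pics/tray3.png

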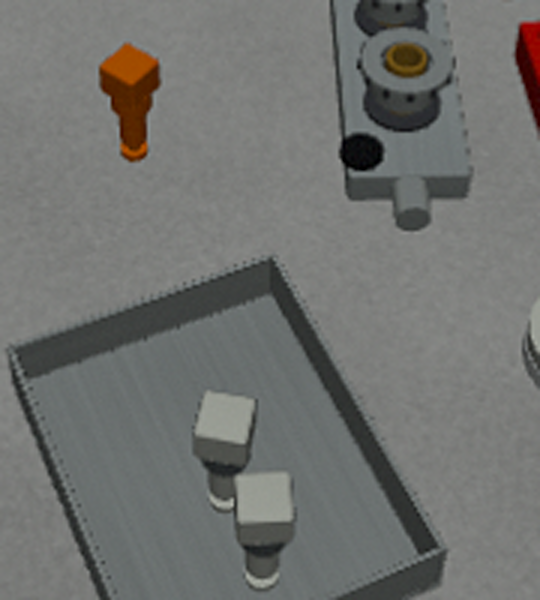

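>>> {"method": "arm_command", "body": {
  "moves": [
    [-1,[-0.14,-0.13,-0.02],0],
    [-1,[-0.34,-0.31,-0.02],0],
    [-1,[-0.54,-0.49,-0.02],0],
    [-1,[-0.74,-0.67,-0.02],0],
    [-1,[-0.9,-0.82,-0.02],0],
    [-1,[-0.98,-0.89,-0.02],0],
    [-1,[-0.98,-0.89,-0.02],0]
  ]
}}

```text
time: 42.17
tool_pos: [0.5216, -0.2129, 0.2302]
tool_rot: [-0.002, 0.698, 0.716, -0.001]
contact_force: [-0.7, -0.5, -1.8]
gripper_width: 0.366
grasp_force: 59.3
```

>>> {"method": "arm_command", "body": {
  "moves": [
    [-1,[-0.17,-0.15,0],0],
    [-1,[-0.33,-0.3,0],0],
    [-1,[-0.44,-0.39,0],0],
    [-1,[-0.48,-0.43,0],0],
    [-1,[-0.48,-0.43,0],0],
    [-1,[-0.48,-0.43,0],0]
  ]
}}

```text
time: 42.67
tool_pos: [0.4625, -0.2842, 0.2318]
tool_rot: [-0.001, 0.696, 0.718, 0.0]
contact_force: [0.9, -0.6, -1.8]
gripper_width: 0.369
grasp_force: 59.3
```

```bash
python3 st.py; python3 tray.py; python3 plan.py .461,-.285,.087,1.6
```

```text
42.67 [ 0.4625 -0.2842  0.2318  1.6015] [ 0.9 -0.6 -1.8] [ 0.001  0.002 -0.001] 0.369 59.3 -0.72
tray [ 0.4753 -0.3291  0.2232] 0.8370540441680392 [{'extent': [361.9, 199.9, 440.2, 280.4], 'confidence': 0.57}]
from [ 0.463  -0.2838  0.2323  1.6031]
[np.float64(-0.007), np.float64(-0.013), np.float64(0.969)] 0.0005 rows 5
```

>>> {"method": "arm_command", "body": {
  "moves": [
    [-1,[-0.007,-0.01,0.2],0],
    [-1,[-0.007,-0.01,0.45],0],
    [-1,[-0.007,-0.01,0.7],0],
    [-1,[-0.007,-0.01,0.88],0],
    [-1,[-0.007,-0.01,0.95],0],
    [-1,[-0.007,-0.01,0.97],0],
    [-1,[-0.007,-0.01,0.985],0],
    [-1,[-0.007,-0.01,0.985],0]
  ]
}}

```text
time: 43.43
tool_pos: [0.4622, -0.2866, 0.0869]
tool_rot: [0.001, 0.696, 0.718, 0.0]
contact_force: [-0.3, -0.6, -0.9]
gripper_width: 0.371
grasp_force: 59.2
```

>>> {"method": "arm_command", "body": {
  "moves": [
    [-1,[0,0,0.005],0],
    [-1,[0,0,0.01],0],
    [-1,[0,0,0.015],0],
    [-1,[0,0,0.015],0]
  ]
}}

```text
time: 43.77
tool_pos: [0.4612, -0.2864, 0.0837]
tool_rot: [0.001, 0.696, 0.718, 0.0]
contact_force: [0.7, 0.1, -1.1]
gripper_width: 0.37
grasp_force: 59.2
```

>>> {"method": "arm_command", "body": {
  "moves": [
    [-1,[0,0,0.005],0],
    [-1,[0,0,0.01],0],
    [-1,[0,0,0.012],0],
    [-1,[0,0,0.012],0]
  ]
}}

```text
time: 44.1
tool_pos: [0.4607, -0.286, 0.0809]
tool_rot: [-0.0, 0.696, 0.718, -0.0]
contact_force: [0.2, 0.8, -1.6]
gripper_width: 0.368
grasp_force: 59.2
```

>>> {"method": "arm_command", "body": {
  "moves": [
    [-1,[0,0,0.005],0],
    [-1,[0,0,0.01],0],
    [-1,[0,0,0.012],0],
    [-1,[0,0,0.012],0]
  ]
}}

```text
time: 44.43
tool_pos: [0.4608, -0.286, 0.0791]
tool_rot: [-0.0, 0.696, 0.718, -0.0]
contact_force: [0.1, -0.6, -0.8]
gripper_width: 0.37
grasp_force: 59.2
```

>>> {"method": "arm_command", "body": {
  "moves": [
    [-1,[0,0,0.005],0],
    [-1,[0,0,0.01],0],
    [-1,[0,0,0.01],0]
  ]
}}

```text
time: 44.68
tool_pos: [0.4611, -0.2865, 0.079]
tool_rot: [0.0, 0.696, 0.718, -0.0]
contact_force: [-1.3, 0.9, 4.6]
gripper_width: 0.37
grasp_force: 60.0
```

>>> {"method": "arm_command", "body": {
  "moves": [
    [-1,[0,0,-0.004],0],
    [-0.1,[0,0,-0.004],0],
    [0.035,[0,0,-0.004],0],
    [0.1,[0,0,-0.004],0],
    [0.1,[0,0,-0.004],0],
    [0.1,[0,0,-0.1],0],
    [0.1,[0,0,-0.25],0],
    [0.1,[0,0,-0.5],0],
    [0.1,[0,0,-0.75],0],
    [0.1,[0,0,-0.98],0],
    [0.1,[0,0,-0.98],0]
  ]
}}

```text
time: 45.6
tool_pos: [0.4641, -0.2886, 0.2342]
tool_rot: [0.007, 0.696, 0.718, 0.001]
contact_force: [0.2, -1.5, 1.8]
gripper_width: 0.547
grasp_force: 0.0
```

>>> {"method": "arm_command", "body": {
  "moves": [
    [0.1,[0.3,0.5,-0.3],0],
    [0.1,[0.6,0.9,-0.4],0],
    [0.1,[0.9,0.9,-0.4],0],
    [0.1,[0.9,0.9,-0.4],0],
    [0.1,[0.9,0.9,-0.4],0],
    [0.1,[0.9,0.9,-0.4],0],
    [0.1,[0.9,0.9,-0.4],0],
    [0.1,[0.9,0.9,-0.4],0]
  ]
}}

```text
time: 46.27
tool_pos: [0.5914, -0.1469, 0.2842]
tool_rot: [-0.0, 0.696, 0.718, -0.0]
contact_force: [-0.8, -0.4, 0.1]
gripper_width: 0.547
grasp_force: 0.0
```

```bash
python3 st.py; python3 - <<'E'
from h import *
D=manip.grab_frame('side'); save(D,'end',None,1.42)
T=manip.grab_frame('top'); save(T,'endtop',(140,150,470,300),2.4)
E
```

```text
46.27 [ 0.5914 -0.1469  0.2842  1.6022] [-0.8 -0.4  0.1] [-0.043  0.012 -0.009] 0.547 0.0 -0.4
```

View pics/end.png

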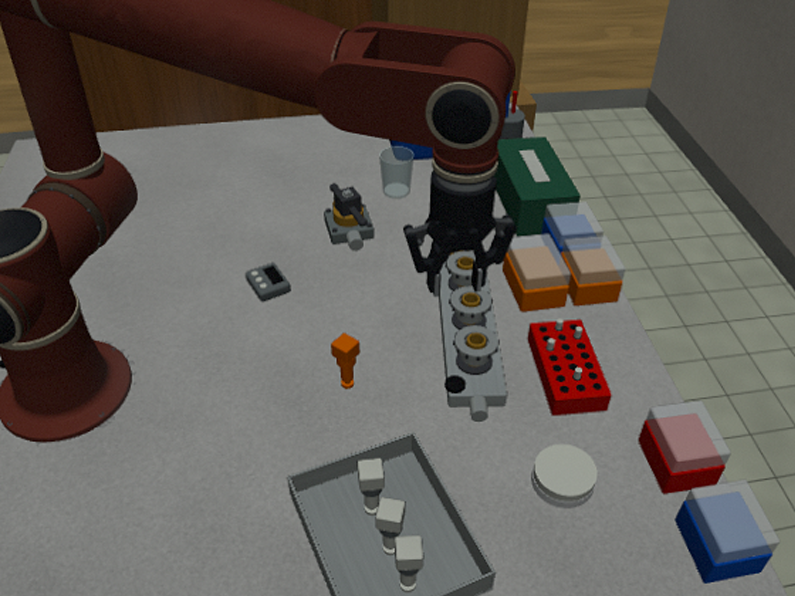

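View pics/endtop.png

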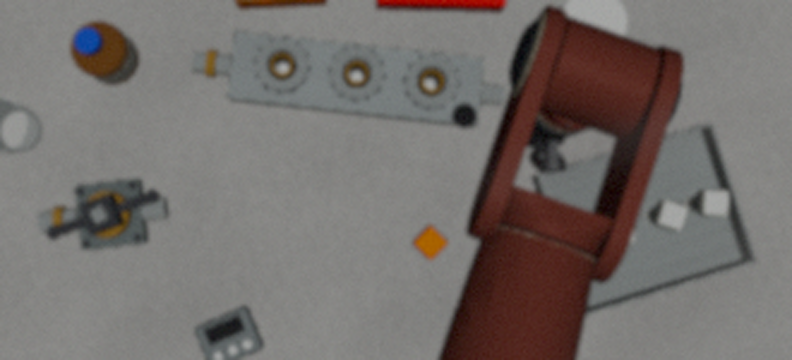

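```bash
python3 -c "
from plant import manip
print(manip.job_done())"
```

```text
the job is handed in; nothing more can be done
None
```

The job is handed in: the handle is seated on the stem and turned clockwise to the stop, and all three cartridges were released by their collars and now stand upright in the steel tray. The run finished at about 46 s, and the hand-in call returned no verdict.

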